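Turn two look-alike jars over and file them by the dot underneath

TASK

The two square grey jars with white caps look alike, but each has a coloured dot hidden under its base, one orange and one blue. Lift each jar and turn it over onto its side for a moment, well clear of the trays, to read its dot; then lay it gently inside the tray of the same colour, on its side with the dot facing the far edge of the desk (away from the robot) and the cap towards the robot. File the first jar before you turn the second, let go of both, and leave the coaster, binder clip, clear jar and pen carousel where they are.

Things in the scene. Friction and masses are not known exactly. Their poses are not given: they have to be found in the camera images.
- jar_a: One of two outwardly identical opaque grey square storage jars, 50 x 50 mm in plan with 4 mm rounded edges, grey body 60 mm tall, then a white round screw cap (42 mm across) to 78 mm overall; 80 to 170 g. Origin: centre of its underside; z runs from underside to cap, x and y are square to its flat sides. Starts upright on the desk, turned up to 20 degrees. A coloured dot 36 mm across is centred on its underside, hidden while it stands.
- jar_b: The other grey jar: same shape, size and origin as jar_a, with a dot of the other colour underneath.
- jar_a_mid (a point): Centre line of jar_a, 36 mm up from its underside: a good place to grip it across two flat sides (50 mm).
- jar_b_mid (a point): The same point of jar_b.
- jar_a_cap (a point): Centre of the top of jar_a's cap, 78 mm from its underside.
- jar_b_cap (a point): The same point of jar_b.
- orange_dot (a point): Centre of the orange dot: it lies on the underside of one of the two jars, at that jar's origin.
- blue_dot (a point): Centre of the blue dot, on the underside of the other jar.
- orange_tray: Shallow orange tray fixed to the desk, 140 mm (its x) by 160 mm (its y) outside, inside 130 x 150 mm, floor top 4 mm and lip 12 mm above the desk. Origin: centre of its underside, on the desk. Its x axis points away from the robot within 9 degrees. The two trays may stand either way round, left or right.
- blue_tray: The same tray in blue.
- coaster: Bystander: white ceramic coaster, 90 mm across, 8 mm thick, on the desk between the trays. Origin: centre of its underside.
- binder_clip: Bystander: steel binder clip, about 32 x 56 mm over its wire arms, 20 mm tall, beyond the coaster. Origin: centre of its underside.
- clear_jar: Bystander: clear plastic jar with a red twist cap, 72 mm across, 93 mm tall, on the robot's left. Origin: centre of its underside.
- carousel: Bystander: round pen carousel with coloured pens, 110 mm across, 165 mm tall, on the robot's right. Origin: centre of its underside.
Mind the look-alikes: they are no part of the job. Leave any purple or yellow look-alike of the jar_a alone.

How it is judged (in metres and radians):
On the way, in this order (a step that is already met when the one before it is completed fails the run):
1. a jar is turned at least 60 degrees over, clear of both trays (its middle over 100 mm from each tray's centre) (((angle between jar_a's own z axis and vertical above 1.05 rad and distance between jar_a_mid and orange_tray above 0.1 m and distance between jar_a_mid and blue_tray above 0.1 m) or (angle between jar_b's own z axis and vertical above 1.05 rad and distance between jar_b_mid and orange_tray above 0.1 m and distance between jar_b_mid and blue_tray above 0.1 m))), for 0.3 s.
2. one jar lies in its tray, and the other is turned at least 60 degrees over, clear of both trays ((((angle between jar_a's own z axis and vertical between 1.4 and 1.75 rad and x of jar_a_mid in the frame of orange_tray between -0.045 and 0.045 m and y of jar_a_mid in the frame of orange_tray between -0.06 and 0.06 m and z of jar_a_mid in the frame of orange_tray between 0.022 and 0.035 m and x of jar_a in the frame of orange_tray above 0 m and x of jar_a_cap in the frame of orange_tray below 0 m and linear speed of jar_a below 0.02 m/s) and (angle between jar_b's own z axis and vertical above 1.05 rad and distance between jar_b_mid and orange_tray above 0.1 m and distance between jar_b_mid and blue_tray above 0.1 m)) or ((angle between jar_b's own z axis and vertical between 1.4 and 1.75 rad and x of jar_b_mid in the frame of blue_tray between -0.045 and 0.045 m and y of jar_b_mid in the frame of blue_tray between -0.06 and 0.06 m and z of jar_b_mid in the frame of blue_tray between 0.022 and 0.035 m and x of jar_b in the frame of blue_tray above 0 m and x of jar_b_cap in the frame of blue_tray below 0 m and linear speed of jar_b below 0.02 m/s) and (angle between jar_a's own z axis and vertical above 1.05 rad and distance between jar_a_mid and orange_tray above 0.1 m and distance between jar_a_mid and blue_tray above 0.1 m)))), for 0.3 s.
At the end, for the whole second after the job is handed in: Each jar lies in the tray of its dot's colour, axis within 10 degrees of level, middle within 45 mm along and 60 mm across of the tray centre and 22 to 35 mm above the desk, underside in the far half and cap top in the near half of the tray, at rest (under 20 mm/s) (angle between jar_a's own z axis and vertical between 1.4 and 1.75 rad and x of jar_a_mid in the frame of orange_tray between -0.045 and 0.045 m and y of jar_a_mid in the frame of orange_tray between -0.06 and 0.06 m and z of jar_a_mid in the frame of orange_tray between 0.022 and 0.035 m and x of jar_a in the frame of orange_tray above 0 m and x of jar_a_cap in the frame of orange_tray below 0 m and linear speed of each of jar_a, jar_b below 0.02 m/s and angle between jar_b's own z axis and vertical between 1.4 and 1.75 rad and x of jar_b_mid in the frame of blue_tray between -0.045 and 0.045 m and y of jar_b_mid in the frame of blue_tray between -0.06 and 0.06 m and z of jar_b_mid in the frame of blue_tray between 0.022 and 0.035 m and x of jar_b in the frame of blue_tray above 0 m and x of jar_b_cap in the frame of blue_tray below 0 m); the robot touches nothing.
It fails at once if the coaster, binder clip, clear jar or carousel is shifted by more than 20 mm (distance of any of coaster, binder_clip, clear_jar, carousel from where it was at the start of the episode above 0.02 m).
It fails at once if a jar strikes or is pressed on a tray with more than 40 N (contact force between any of jar_a, jar_b and orange_tray above 40 N or contact force between any of jar_a, jar_b and blue_tray above 40 N).
It also fails if it takes over 67 s, if anything falls off the work surface, if the arm or the gripper's body presses on something with over 40 N, if the wrist force passes 120 N, or if a joint passes its speed limit or range.

ROBOT

A 6-joint arm with a two-finger parallel gripper is mounted at the origin on the work surface. World frame = base frame: x ahead of the robot, y to its left, z up, the work surface at z = 0. Lengths are in mm, angles in rad, forces in N, time in s.
With the tool pointing down it reaches from about 400 to 925 mm from the base axis. Payload 12.5 kg.
Tool frame: the origin (TCP) lies on the centre line of the jaws, within the pads' length; the fingertips stand 14 mm ahead of it and the grasp point (between the pads) lies 5 mm behind it; z points along the fingers, y is the direction in which the jaws open and shut (so a half turn about z gives the same grasp; the last joint's range is limited). The gripper opens to 95 mm and grips with 3 to 60 N. Pads are 20 mm wide; open, the fingers measure 119 mm over their backs; the gripper's body (75 mm by 180 mm) begins 59 mm behind the grasp point.
Start: joints at [-1.332, 0.491, 1.559, -0, 1.092, -0.106], TCP at [211.278, -588.223, 228.661] pointing down, gripper open.
Joint ranges: [-3.1, 3.1], [-0.84, 2.19], [0.05, 2.79], [-1.13, 4.28], [0.06, 2.93], [-2.69, 2.69]. Speed limits (rad/s): [2.22, 2.22, 2.79, 3.14, 3.14, 3.14].

INTERFACE

Orientations are given as [roll, pitch, yaw] about the fixed x, y, z axes, in that order (R = Rz(yaw) Ry(pitch) Rx(roll)).
In Python, from cell import * gives the robot as it stands.
- The arm moves only by the tool play_rows, never from a script. Its argument "moves" is a list of rows, each a list of 7 numbers: the shift along the tool's x, y, z in m, then the turn, a rotation vector about the tool's x, y, z in rad, then the opening in per cent of the stroke, from 0 (shut) to 100 (fully open). In form: [[tx, ty, tz, ax, ay, az, claw], ...]. A call has 1 to 8 rows; each row shifts and turns the pose as measured when the row begins, along the tool's axes as they then stand; what a row does not reach is not made up. A row lasts 1/10 s, in which the tool goes at most 50 mm and 8.59 degrees, less where a joint would pass 70% of its speed; a pose out of reach is approached as far as the arm can. A call is refused whole if a number of a shift passes 0.05 or a number of a turn 0.15, either way. A call with a gripper value outside its range is refused whole. The fingers move at their own pace and stop on an object; the grip force is fixed at half the most. Time passes only in rows, so rows that do not move let the fingers close. It gives the time, the measured TCP pose, the force and the opening at its end, in the units of the state.
- state(): the state, without advancing time (a new reading comes with each control period).
- read_camera(name): name is "scene" or "top" or "wrist"; returns a dict with "img" (384x512x3 uint8, red, green, blue), "fx", "fy", "cx", "cy" (pixels), "R" (3x3) and "t" (3): a world point X has camera coordinates R X + t. Camera axes: x right, y down, z forward; pixel columns grow to the right and rows downward; lengths in mm; the calibration is good to about 2 mm. The wrist camera is an equidistant fisheye: a pixel r from the principal point sees the ray r / f radians off the axis. A picture is of the moment at which its call begins. There is no depth.
- job_done(): hands the job in, once; it reports no verdict.
The state is a dict: "t": time; "joints": joint angles; "qvel": joint speeds; "tau": joint torques, N m; "eef_pos": TCP position; "tcp_rot": TCP orientation; "ft_force": force on the tool from outside, world axes, zero at the start; "moment": the same for the moment, N m; "opening": opening from 0.0 (shut) to 1.0 (fully open).
Only numpy, scipy, OpenCV 4.12 (cv2) and the standard library are available. Lean on these libraries where they do the work, as an engineer would, in place of code of your own. Each camera call takes 0.05 s, during which the arm holds its last target.

## Working session

There is one attempt and no reset: what is moved stays moved. The work goes in short steps, Python scripts to look and compute and a tool call to move; the robot and the scene stay as the last step left them, time stands still between calls to the robot, and variables do not carry over. Pictures are saved under pics/ and viewed, and the job is handed in when it is done.

Besides the shell and the picture viewer there is one more tool, called after "Emit:" in YAML: its name, and indented under it one key for each argument. play_rows: Moves the arm, as the interface text tells. Its arguments: {"type":"object","properties":{"moves":{"type":"array"}},"required":["moves"]}

```bash
mkdir -p pics; ls; python3 - <<'E'
from cell import *
import cv2
print(state())
for n in ("scene","top","wrist"):
    c=read_camera(n); cv2.imwrite(f"pics/{n}0.png",c["img"][:,:,::-1])
    print(n,c["fx"],c["fy"],c["cx"],c["cy"],c["R"],c["t"])
E
```

```text
pics
{'t': 0.0, 'joints': array([-1.33160547e+00,  4.91586178e-01,  1.55943300e+00, -2.73674269e-05,
        1.09168882e+00, -1.05577854e-01]), 'qvel': array([-8.25823100e-04,  3.08517602e-05,  2.94195467e-04,  1.47057251e-03,
        8.49317257e-04, -3.56036987e-04]), 'tau': array([-3.15790828e-06, -6.12661815e+01, -2.58182484e+01,  6.91680377e-02,
        4.82427387e-02, -1.11504060e-04]), 'eef_pos': array([ 211.21354062, -587.99829195,  228.05086211]), 'tcp_rot': array([-3.14048096e+00, -9.34002310e-05,  3.44781285e-01]), 'ft_force': array([0.08368474, 1.12239718, 0.66422031]), 'moment': array([-0.07051506, -0.0023578 , -0.05655418]), 'opening': 1.0018114244206524}
scene 355.2948498035734 355.2948498035734 258.5867671917699 193.22532607447334 [[-0.09985414  0.994843    0.01779201]
 [ 0.65444336  0.07913583 -0.75195838]
 [-0.74948852 -0.0634423  -0.65897044]] [  46.63698778 -316.84931977 1504.86257898]
top 412.63285015399765 412.63285015399765 252.23906475571943 186.32362105784495 [[-0.017647   -0.9997056   0.01665214]
 [-0.99798124  0.01659543 -0.0613029 ]
 [ 0.06100851 -0.01770034 -0.99798029]] [  -1.86830674  566.91162524 1386.07241886]
wrist 297.3186396354542 297.3186396354542 256.82646676429533 193.64351785415977 [[ 3.38523023e-01 -9.40958027e-01  3.91842108e-04]
 [-9.13638206e-01 -3.28594655e-01  2.39354926e-01]
 [-2.25094182e-01 -8.13851552e-02 -9.70932060e-01]] [-626.38063371  -26.72086574  389.10817466]
```

View pics/scene0.png

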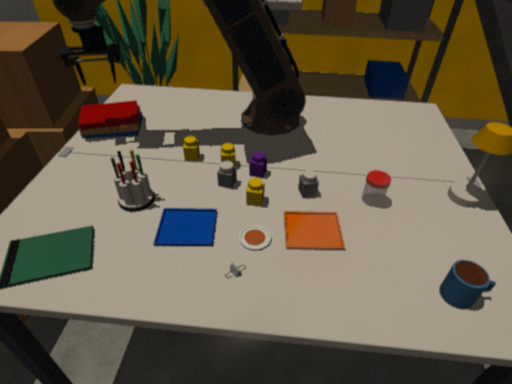

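View pics/top0.png

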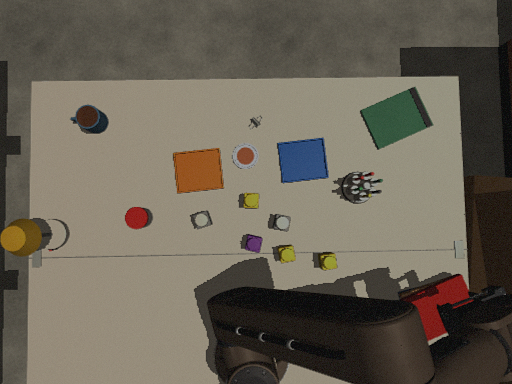

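View pics/wrist0.png

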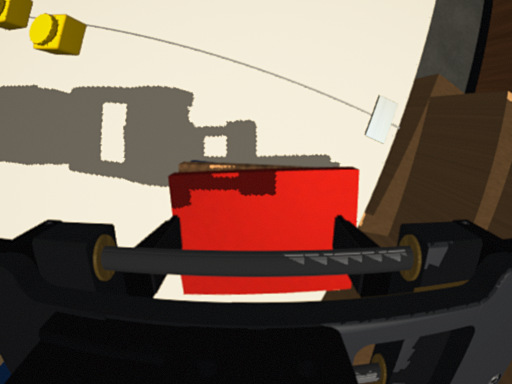

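The scene view shows two grey jars with white caps at about (228,174) and (308,184), with the blue tray at (187,227) and the orange tray at (313,230). In the top view they are at (282,222), (202,219), (303,160) and (198,170). The three yellow and one purple look-alikes are left alone. Next I measure.

```bash
cat > h.py <<'E'
import numpy as np, cv2
from cell import *
def ray(c,u,v):
    d=np.linalg.inv(np.array([[c["fx"],0,c["cx"]],[0,c["fy"],c["cy"]],[0,0,1]]))@np.array([u,v,1.])
    R=np.array(c["R"]);t=np.array(c["t"])
    return -R.T@t, R.T@d/np.linalg.norm(d)
def plane(c,u,v,z):
    o,d=ray(c,u,v); return o+d*(z-o[2])/d[2]
def tri(c1,p1,c2,p2):
    o1,d1=ray(c1,*p1);o2,d2=ray(c2,*p2)
    s=np.linalg.lstsq(np.stack([d1,-d2],1),o2-o1,rcond=None)[0]
    a,b=o1+s[0]*d1,o2+s[1]*d2
    return (a+b)/2,np.linalg.norm(a-b)
def proj(c,X):
    p=np.array(c["R"])@X+np.array(c["t"]); return c["fx"]*p[0]/p[2]+c["cx"],c["fy"]*p[1]/p[2]+c["cy"]
E
python3 - <<'E'
from h import *
S=read_camera("scene");T=read_camera("top")
def blobs(c,m,amin=20,box=None):
    m=m.astype(np.uint8)*255
    n,l,st,ce=cv2.connectedComponentsWithStats(m)
    return [(ce[i].round(1),st[i].tolist(),) for i in range(1,n) if st[i][4]>amin]
for nm,c in (("S",S),("T",T)):
    h=cv2.cvtColor(c["img"],cv2.COLOR_RGB2HSV)
    for col,lo,hi in (("orange",(3,150,120),(15,255,255)),("blue",(108,150,60),(125,255,255))):
        m=cv2.inRange(h,lo,hi)>0
        for b in blobs(c,m,300):
            n,l,st,ce=cv2.connectedComponentsWithStats(m.astype(np.uint8))
            print(nm,col,b)
for nm,c,boxes in (("scene",S,[(200,140,80,80),(275,150,80,80)]),("top",T,[(245,180,80,80),(165,180,80,80)])):
    ims=[]
    for x,y,w,hh in boxes:
        ims.append(cv2.resize(c["img"][y:y+hh,x:x+w,::-1],(380,380),interpolation=cv2.INTER_NEAREST))
    cv2.imwrite(f"pics/crop_{nm}.png",np.hstack(ims))
E
```

```text
S orange (array([312.5, 230.2]), [284, 211, 60, 37, 1905])
T orange (array([197.9, 170.4]), [174, 148, 49, 45, 1747])
T blue (array([301.3, 159.2]), [278, 138, 50, 45, 1364])
```

View pics/crop_scene.png

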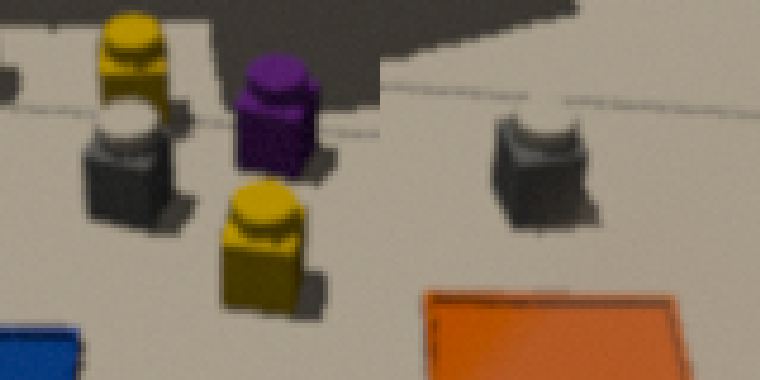

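View pics/crop_top.png

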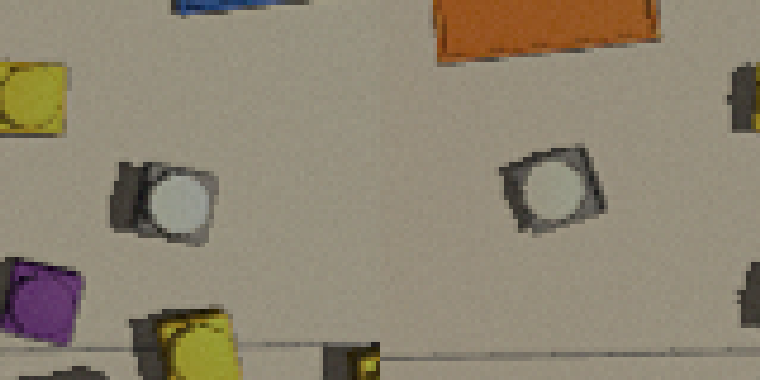

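```bash
python3 - <<'E'
from h import *
S=read_camera("scene");T=read_camera("top")
for nm,s,t in (("R",(227.4,163.8),(282.9,222.9)),("L",(310.4,173.2),(201.6,220.2)),
   ("yellow1",(200+265/4.75,140+203/4.75),(245+33/4.75,180+97/4.75)),
   ("yellow2",(200+132/4.75,140+32/4.75),(245+198/4.75,180+355/4.75)),("purple",(200+279/4.75,140+75/4.75),(245+45/4.75,180+298/4.75))):
    print(nm,tri(S,s,T,t), plane(T,*t,78))
def poly(c,lo,hi,roi):
    h=cv2.cvtColor(c["img"],cv2.COLOR_RGB2HSV); m=cv2.inRange(h,lo,hi)
    z=np.zeros_like(m);x0,y0,x1,y1=roi;z[y0:y1,x0:x1]=m[y0:y1,x0:x1]
    z=cv2.morphologyEx(z,cv2.MORPH_CLOSE,np.ones((5,5)))
    cs=cv2.findContours(z,cv2.RETR_EXTERNAL,cv2.CHAIN_APPROX_NONE)[0];k=max(cs,key=cv2.contourArea)
    return k[:,0,:].astype(float)
for nm,lo,hi,r in (("orange",(3,120,60),(15,255,255),(160,130,240,210)),("blue",(100,120,40),(130,255,255),(265,125,340,200))):
    k=poly(T,lo,hi,r)
    W=np.array([plane(T,u,v,12)[:2] for u,v in k]).astype(np.float32)
    print(nm,cv2.minAreaRect(W)); 
for nm,lo,hi,r in (("orange",(3,120,60),(15,255,255),(270,200,360,260)),("blue",(100,120,40),(130,255,255),(140,195,230,260))):
    k=poly(S,lo,hi,r)
    W=np.array([plane(S,u,v,12)[:2] for u,v in k]).astype(np.float32)
    print(nm,"S",cv2.minAreaRect(W))
    q=cv2.approxPolyDP(k.astype(np.int32)[:,None],4,True)[:,0];print(q.tolist())
E
```

```text
R (array([ 442.40186041, -105.68129447,   77.0962958 ]), np.float64(4.36303567973458)) [ 442.70859162 -107.77113249   78.        ]
L (array([456.12988685, 157.35386554,  74.90121586]), np.float64(3.924052754518497)) [456.16139429 155.05322842  78.        ]
yellow1 (array([517.28912153,  -6.79380216,  70.29489789]), np.float64(4.183838350163147)) [517.25039867  -8.7527086   78.        ]
yellow2 (array([ 339.65105267, -118.90023495,   72.25905952]), np.float64(1.2438508005922913)) [ 340.17637402 -117.72002588   78.        ]
purple (array([379.99541124, -12.08504647,  72.5790605 ]), np.float64(5.072123838554604)) [380.59307691 -14.50190868  78.        ]
orange ((625.928466796875, 173.17767333984375), (139.2550048828125, 160.2041015625), 5.536456108093262)
blue ((655.5699462890625, -185.60012817382812), (137.44281005859375, 158.3736572265625), 5.773552417755127)
orange S ((631.8036499023438, 170.842041015625), (143.42930603027344, 159.19107055664062), 5.374746799468994)
[[284, 211], [287, 247], [344, 247], [336, 212]]
blue S ((661.5216064453125, -187.00538635253906), (136.9918670654297, 159.55059814453125), 6.606509685516357)
[[164, 209], [155, 244], [212, 243], [215, 210]]
```

Emit:
play_rows:
  moves:
    - [0.04,-0.026,-0.01,0,0,0,100]
    - [0.04,-0.026,-0.01,0,0,0,100]
    - [0.04,-0.026,-0.01,0,0,0,100]
    - [0.04,-0.026,-0.01,0,0,0,100]
    - [0.036,-0.032,-0.005,0,0,0,100]
    - [0.03,-0.038,-0.005,0,0,0,100]
    - [0.02,-0.042,0,0,0,0,100]
    - [0.02,-0.042,0,0,0,0,100]

```text
t: 1.15
eef_pos: [379.0, -248.9, 278.9]
tcp_rot: [3.141, -0.001, 0.337]
ft_force: [1.2, 0.0, -0.2]
opening: 1.0
```

```bash
cat > log.py <<'E'
from h import *
import json
s=state()
d={k:np.array(s[k]).tolist() for k in ("t","joints","eef_pos","tcp_rot","opening","ft_force")}
open("log.jsonl","a").write(json.dumps(d)+"\n")
print(d["t"],"j",np.round(d["joints"],3),"p",np.round(d["eef_pos"],1),"rpy",np.round(d["tcp_rot"],3),"op",round(d["opening"],3),"f",np.round(d["ft_force"],1))
E
python3 log.py
```

```text
1.15 j [-7.270e-01  1.870e-01  1.888e+00  1.000e-03  1.065e+00  5.060e-01] p [ 379.  -248.9  278.9] rpy [ 3.141e+00 -1.000e-03  3.370e-01] op 1.0 f [ 1.2  0.  -0.2]
```

Emit:
play_rows:
  moves:
    - [0.03,-0.039,-0.005,0,0,0,100]
    - [0.03,-0.039,-0.005,0,0,0,100]
    - [0.03,-0.039,-0.005,0,0,0,100]
    - [0.03,-0.039,-0.005,0,0,0,100]
    - [0.03,-0.039,-0.005,0,0,0,100]
    - [0.03,-0.039,-0.005,0,0,0,100]
    - [0.03,-0.039,-0.005,0,0,0,100]
    - [0.03,-0.039,-0.005,0,0,0,100]

```text
t: 1.95
eef_pos: [499.4, 130.5, 321.3]
tcp_rot: [3.139, -0.005, 0.336]
ft_force: [0.7, -0.5, 1.1]
opening: 1.0
```

```bash
python3 log.py; python3 - <<'E'
from h import *
c=read_camera("wrist"); cv2.imwrite("pics/wrist1.png",c["img"][:,:,::-1])
print(c["R"],c["t"])
E
```

```text
1.95 j [ 0.128  0.244  1.691 -0.002  1.2    1.364] p [499.4 130.5 321.3] rpy [ 3.139 -0.005  0.336] op 1.0 f [ 0.7 -0.5  1.1]
[[ 0.32994071 -0.94399307  0.00402639]
 [-0.91799982 -0.31985564  0.23445405]
 [-0.22003513 -0.08105216 -0.97211886]] [-44.33185004 452.99280961 600.72765675]
```

View pics/wrist1.png

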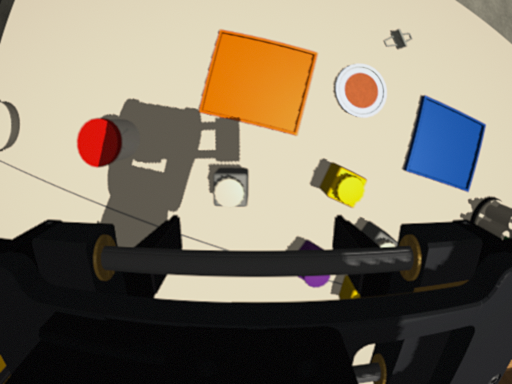

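```bash
cat >> h.py <<'E'
def wray(c,u,v):
    x=np.array([u-c["cx"],v-c["cy"]])/c["fx"]; th=np.hypot(*x)
    d=np.array([*(x/max(th,1e-9)*np.sin(th)),np.cos(th)])
    R=np.array(c["R"]);return -R.T@np.array(c["t"]),R.T@d
def wplane(c,u,v,z):
    o,d=wray(c,u,v);return o+d*(z-o[2])/d[2]
def rectify(c,z,x0,x1,y0,y1,res=0.5):
    "top-down picture of plane z from wrist camera; rows: x decreasing, cols: y decreasing"
    xs=np.arange(x1,x0,-res);ys=np.arange(y1,y0,-res)
    X,Y=np.meshgrid(xs,ys,indexing="ij")
    P=np.stack([X,Y,np.full_like(X,z)],-1)@np.array(c["R"]).T+np.array(c["t"])
    r=np.hypot(P[...,0],P[...,1]);th=np.arctan2(r,P[...,2])
    u=c["cx"]+c["fx"]*th*P[...,0]/r;v=c["cy"]+c["fy"]*th*P[...,1]/r
    return cv2.remap(c["img"],u.astype(np.float32),v.astype(np.float32),cv2.INTER_LINEAR)
E
python3 - <<'E'
from h import *
c=read_camera("wrist")
R=np.array(c["R"]);print("cam",-R.T@np.array(c["t"]))
a=rectify(c,60,390,520,90,220,0.25);b=rectify(c,78,390,520,90,220,0.25)
cv2.imwrite("pics/rect1.png",cv2.resize(np.hstack([a,b])[:,:,::-1],(800,400)))
E
```

```text
cam [563.99714349 156.75514074 478.63015267]
```

View pics/rect1.png

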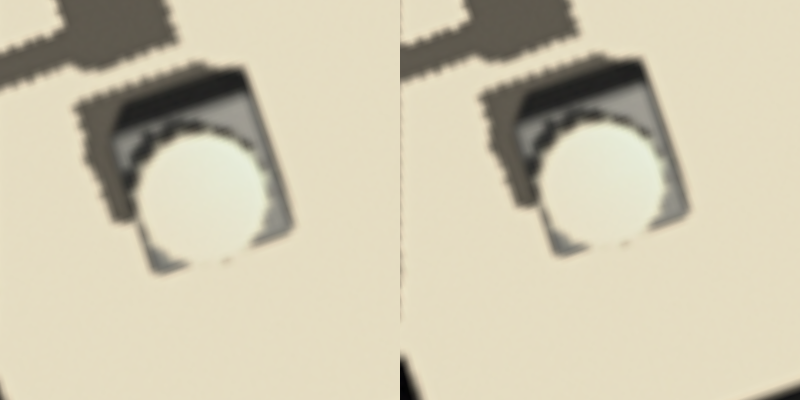

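The wrist view has the left grey jar at (231,185). Rectified, it gives centre ≈ (459,155) and yaw ≈ 17°, which agrees with the top+scene triangulation (cap height 75–78). I'll now tilt the tool back and learn the kinematics as I go.

Emit:
play_rows:
  moves:
    - [0,-0.01,0.02,0,-0.145,0.02,100]
    - [0,-0.01,0.02,0,-0.145,0.02,100]
    - [0,-0.01,0.02,0,-0.145,0,100]
    - [0,0,0,0,0,0,100]

```text
t: 2.45
eef_pos: [481.9, 159.4, 261.7]
tcp_rot: [3.131, 0.441, 0.297]
ft_force: [0.4, -0.2, -0.1]
opening: 0.999
```

```bash
python3 log.py; cat > kin.py <<'E'
from h import *
import json
from scipy.spatial.transform import Rotation as Ro
D=[json.loads(l) for l in open("log.jsonl")]
D.insert(0,dict(joints=[-1.33160547e+00,4.91586178e-01,1.55943300e+00,-2.7e-05,1.09168882,-.105577854],eef_pos=[211.21354062,-587.99829195,228.05086211],tcp_rot=[-3.14048096,-9.34e-05,.344781]))
A=[];b=[]
for d in D:
    q=d["joints"];p=np.array(d["eef_pos"]);z=Ro.from_euler("xyz",d["tcp_rot"]).as_matrix()[:,2]
    c,s=np.cos(q[0]),np.sin(q[0]);e=np.array([c,s,0]);l=np.array([-s,c,0])
    S=q[1]+q[2]
    # a L1 A B h d6 lat
    A.append([1,np.sin(q[1]),np.sin(S),np.cos(S),0,z@e,0]);b.append(p@e)
    A.append([0,np.cos(q[1]),np.cos(S),-np.sin(S),1,z[2],0]);b.append(p[2])
    A.append([0,0,0,0,0,z@l,1]);b.append(p@l)
A=np.array(A);b=np.array(b)
x,r,rk,sv=np.linalg.lstsq(A,b,rcond=None);print(x.round(1),rk,sv.round(2));print((A@x-b).round(2))
E
python3 kin.py
```

```text
2.45 j [ 0.213  0.472  1.568 -0.047  1.54   1.496] p [481.9 159.4 261.7] rpy [3.131 0.441 0.297] op 0.999 f [ 0.4 -0.2 -0.1]
[ -0.  586.8 411.   43.1 196.7 257.9  65.9] 7 [3.97 2.85 2.   0.31 0.19 0.08 0.08]
[ 0.  0.  0. -0. -0. -0. -0. -0. -0. -0. -0. -0.]
```

```bash
cat > fk.py <<'E'
from h import *
from scipy.spatial.transform import Rotation as Ro
from scipy.optimize import least_squares
import json
P=dict(L1=586.8,A=411.0,B=43.1,h=196.7,d=257.9,lat=65.9,s4=1)
LO=np.array([-3.1,-0.84,0.05,-1.13,0.06,-2.69]);HI=np.array([3.1,2.19,2.79,4.28,2.93,2.69])
def fk(q):
    S=q[1]+q[2]
    R=(Ro.from_euler("z",q[0])*Ro.from_euler("y",S)*Ro.from_euler("z",P["s4"]*q[3])*Ro.from_euler("y",q[4])*Ro.from_euler("z",q[5]+np.pi/2))
    e=np.array([np.cos(q[0]),np.sin(q[0]),0]);l=np.array([-e[1],e[0],0])
    p=e*(P["L1"]*np.sin(q[1])+P["A"]*np.sin(S)+P["B"]*np.cos(S))+l*P["lat"]
    p[2]=P["h"]+P["L1"]*np.cos(q[1])+P["A"]*np.cos(S)-P["B"]*np.sin(S)
    return p+P["d"]*R.as_matrix()[:,2],R
def ik(p,R,q0):
    def f(q):
        pp,RR=fk(q);return np.r_[(pp-p)/100,(R.inv()*RR).as_rotvec()*2]
    r=least_squares(f,np.clip(q0,LO+.01,HI-.01),bounds=(LO,HI));return r.x,np.abs(r.fun).max()
def now():
    s=state();return np.array(s["joints"]),np.array(s["eef_pos"]),Ro.from_euler("xyz",s["tcp_rot"])
def delta(p0,R0,p1,R1):
    return np.r_[R0.inv().apply(p1-p0)/1000,(R0.inv()*R1).as_rotvec()]
def Rtool(zdir,ydir):
    z=np.array(zdir,float);z/=np.linalg.norm(z);y=np.array(ydir,float);y-=z*(y@z);y/=np.linalg.norm(y)
    return Ro.from_matrix(np.stack([np.cross(y,z),y,z],1))
def toolfwd(tilt,yaw,xs=1):
    "tilt>0: tool points forward along yaw dir from vertical; xs=1: tool x forward/up"
    c,s=np.cos(yaw),np.sin(yaw)
    return Rtool([np.sin(tilt)*c,np.sin(tilt)*s,-np.cos(tilt)],[xs*s,-xs*c,0])
E
python3 - <<'E'
from fk import *
for l in open("log.jsonl"):
    d=json.loads(l)
    for s in(1,-1):
        P["s4"]=s;p,R=fk(d["joints"]);print(s,(p-d["eef_pos"]).round(2),(R.inv()*Ro.from_euler("xyz",d["tcp_rot"])).as_rotvec().round(4))
P["s4"]=1
q,p,R=now()
for nm,pg,yaw,tilt in (("L pick",(459,155,42),.3,-.436),("R pick",(442,-107,42),-.2,-.436)):
  for xs in(1,-1):
    Rt=toolfwd(tilt,yaw,xs);x,e=ik(np.array(pg)+5*Rt.as_matrix()[:,2],Rt,q);print(nm,xs,x.round(2),e)
for nm,pg,yaw,tilt in (("orange",(625,172,30),.096,1.134),("blue",(655,-186,30),.1,1.134),("insp",(480,0,300),0,1.134)):
  for xs in(1,-1):
    Rt=toolfwd(tilt,yaw,xs);x,e=ik(np.array(pg)+5*Rt.as_matrix()[:,2],Rt,[0.2,.9,2.4,3.1,1.2,-1.6*xs]);print(nm,xs,x.round(2),e)
E
```

```text
1 [ 0.   -0.   -0.03] [ 0.  0. -0.]
-1 [-0.33 -0.37 -0.03] [0.0009 0.0017 0.0011]
1 [ 0.   -0.   -0.03] [ 0.  0. -0.]
-1 [-0.1   0.78 -0.03] [-0.003  -0.0006 -0.0012]
1 [-0.01 -0.   -0.03] [-0. -0. -0.]
-1 [-5.1  23.51 -0.03] [-0.0931 -0.007  -0.0029]
L pick 1 [ 0.21  0.73  1.81 -0.04  1.04  1.51] 5.982517987945801e-10
L pick -1 [0.14 0.66 2.3  1.86 0.06 2.69] 1.279385854867774
R pick 1 [-0.35  0.7   1.89 -0.07  0.98  1.48] 5.508961342659547e-14
R pick -1 [-0.35  0.7   1.89 -0.07  0.98 -1.66] 1.8545928681668048e-14
orange 1 [ 0.21  0.93  2.23  3.25  1.15 -1.57] 2.1316282072803005e-16
orange -1 [0.21 0.93 2.23 3.25 1.15 1.57] 1.103982572026041e-09
blue 1 [-0.59  0.92  2.11  2.41  1.05 -1.49] 5.165269253981641e-13
blue -1 [-0.59  0.92  2.11  2.41  1.05  1.65] 2.6522090079694754e-10
insp 1 [-0.27  0.11  2.48  2.72  0.61 -1.33] 2.3581137043038325e-12
insp -1 [-0.27  0.11  2.48  2.72  0.61  1.81] 1.7053025658242404e-15
```

```bash
python3 - <<'E'
from fk import *
c=read_camera("wrist")
a=rectify(c,60,390,520,90,220,0.25);b=rectify(c,78,390,520,90,220,0.25)
cv2.imwrite("pics/rect2.png",cv2.resize(np.hstack([a,b])[:,:,::-1],(800,400)))
cv2.imwrite("pics/wrist2.png",c["img"][:,:,::-1])
q,p,R=now();Rt=toolfwd(-.436,.3);z=Rt.as_matrix()[:,2];g=np.array([459,155,42])
for s in(100,0):print(delta(p,R,g+5*z-s*z,Rt).round(4))
E
```

```text
[ 0.0719 -0.0044  0.1159  0.0099 -0.0022 -0.0027]
[ 0.0717 -0.0054  0.2159  0.0099 -0.0022 -0.0027]
```

View pics/rect2.png

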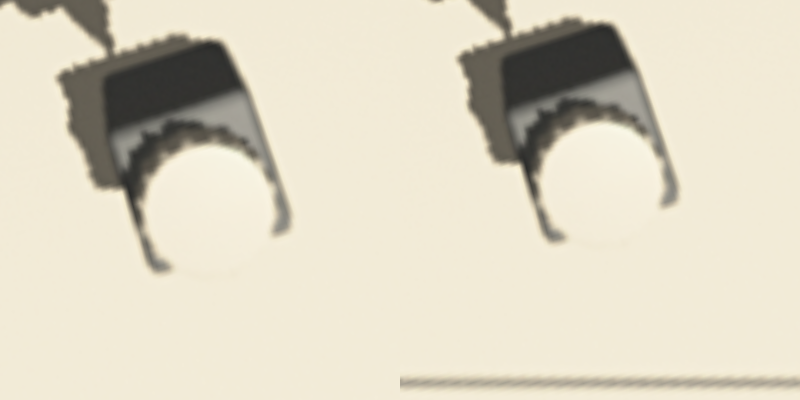

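View pics/wrist2.png

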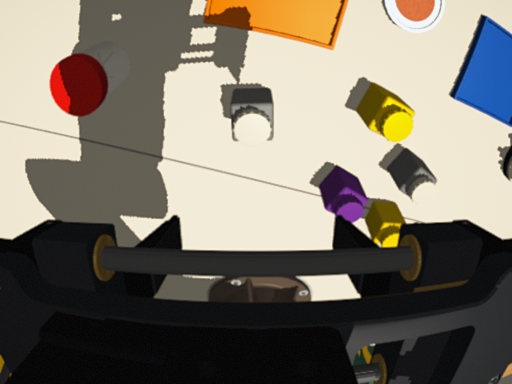

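Emit:
play_rows:
  moves:
    - [0.024,-0.001,0.03,0.005,0,0,100]
    - [0.024,-0.001,0.035,0.005,0,0,100]
    - [0.024,-0.001,0.035,0,0,0,100]
    - [0,0,0.015,0,0,0,100]
    - [0,0,0,0,0,0,100]

```text
t: 3.0
eef_pos: [503.7, 163.7, 133.2]
tcp_rot: [3.14, 0.4, 0.294]
ft_force: [-0.1, 0.4, 0.2]
opening: 0.998
```

```bash
python3 log.py; python3 - <<'E'
from fk import *
q,p,R=now();Rt=toolfwd(-.436,.297);z=Rt.as_matrix()[:,2];g=np.array([460.5,155,42])
for s in(50,0):print(delta(p,R,g+5*z-s*z,Rt).round(4))
E
```

```text
3.0 j [ 0.207  0.626  1.657 -0.037  1.257  1.502] p [503.7 163.7 133.2] rpy [3.14  0.4   0.294] op 0.998 f [-0.1  0.4  0.2]
[-0.0033 -0.0043  0.0561  0.0002 -0.0359 -0.0023]
[-0.0051 -0.0043  0.1061  0.0002 -0.0359 -0.0023]
```

Emit:
play_rows:
  moves:
    - [-0.002,-0.002,0.03,0,-0.02,-0.002,100]
    - [-0.002,-0.002,0.03,0,-0.016,0,100]
    - [-0.001,0,0.03,0,0,0,100]
    - [0,0,0.016,0,0,0,100]
    - [0,0,0,0,0,0,100]

```text
t: 3.5
eef_pos: [463.1, 151.9, 46.5]
tcp_rot: [3.14, 0.406, 0.293]
ft_force: [-0.3, -0.2, 0.5]
opening: 1.0
```

```bash
python3 log.py; python3 - <<'E'
from fk import *
q,p,R=now();Rt=toolfwd(-.436,.297);z=Rt.as_matrix()[:,2];g=np.array([460.5,155,42])
for s in(50,0):print(delta(p,R,g+5*z-s*z,Rt).round(4))
c=read_camera("wrist");cv2.imwrite("pics/wrist3.png",c["img"][:,:,::-1])
E
```

```text
3.5 j [ 0.201  0.707  1.813 -0.044  1.026  1.509] p [463.1 151.9  46.5] rpy [3.14  0.406 0.293] op 1.0 f [-0.3 -0.2  0.5]
[ 0.0016 -0.0038 -0.0402  0.0002 -0.0299 -0.0032]
[ 0.0001 -0.0038  0.0098  0.0002 -0.0299 -0.0032]
```

View pics/wrist3.png

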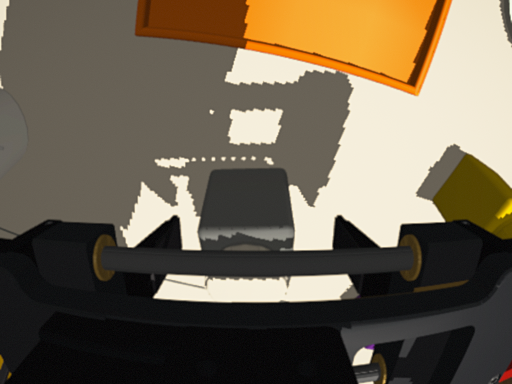

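Emit:
play_rows:
  moves:
    - [0,-0.003,0.008,0,-0.03,0,100]
    - [0,-0.001,0.002,0,0,0,100]
    - [0,0,0,0,0,0,20]
    - [0,0,0,0,0,0,20]
    - [0,0,0,0,0,0,20]
    - [0,0,0,0,0,0,20]

```text
t: 4.15
eef_pos: [462.6, 155.5, 42.3]
tcp_rot: [3.139, 0.426, 0.293]
ft_force: [0.1, 0.1, 0.7]
opening: 0.719
```

```bash
python3 log.py
```

```text
4.15 j [ 0.209  0.722  1.801 -0.043  1.043  1.516] p [462.6 155.5  42.3] rpy [3.139 0.426 0.293] op 0.719 f [0.1 0.1 0.7]
```

Emit:
play_rows:
  moves:
    - [-0.001,0,0.006,0,-0.01,0,72]
    - [0,0,0,0,0,0,20]
    - [0,0,0,0,0,0,20]
    - [0,0,0,0,0,0,20]
    - [0,0,0,0,0,0,20]
    - [0,0,0,0,0,0,20]

```text
t: 4.75
eef_pos: [459.0, 154.4, 36.7]
tcp_rot: [3.139, 0.437, 0.293]
ft_force: [-0.2, 1.2, -1.2]
opening: 0.524
```

```bash
python3 log.py
```

```text
4.75 j [ 0.209  0.732  1.806 -0.044  1.039  1.517] p [459.  154.4  36.7] rpy [3.139 0.437 0.293] op 0.524 f [-0.2  1.2 -1.2]
```

Emit:
play_rows:
  moves:
    - [-0.008,0,-0.018,0,0,0,20]
    - [-0.017,0,-0.036,0,0,0,20]
    - [-0.017,0,-0.036,0,0,0,20]
    - [-0.017,0,-0.036,0,0,0,20]
    - [-0.017,0,-0.036,0,0,0,20]

```text
t: 5.25
eef_pos: [457.0, 154.3, 216.9]
tcp_rot: [3.14, 0.448, 0.293]
ft_force: [0.2, 0.2, -1.3]
opening: 0.522
```

```bash
python3 log.py; cat > plan.py <<'E'
from fk import *
import sys
# usage: plan.py gx gy gz tilt yaw n  -> joint-interp rows from now to goal grasp pose (flipped branch)
gx,gy,gz,tilt,yaw,n=map(float,sys.argv[1:7]);n=int(n)
q,p,R=now();Rt=toolfwd(tilt,yaw)
seed=[q[0],.5,2.4,3.0,1.0,-1.5] if tilt>0.3 else [q[0],.7,1.8,-.05,1.,1.5]
if len(sys.argv)>7: seed=q
qg,e=ik(np.array([gx,gy,gz])+5*Rt.as_matrix()[:,2],Rt,seed)
print("goal",qg.round(2),"err",e,"max step/row",(np.abs(qg-q)/n).round(3))
pp,RR=p,R
for k in range(1,n+1):
    qq=q+(qg-q)*k/n;a,b=fk(qq);d=delta(pp,RR,a,b)
    zz=b.as_matrix()[:,2]
    print(k,"row",d.round(3).tolist(),"|t|%.3f |r|%.3f"%(np.linalg.norm(d[:3]),np.linalg.norm(d[3:])),"tcp",a.round(0),"q4,5,6",qq[3:].round(2))
    pp,RR=a,b
E
python3 plan.py 480 40 290 1.134 0.05 26
```

```text
5.25 j [ 0.209  0.486  1.68  -0.038  1.422  1.5  ] p [457.  154.3 216.9] rpy [3.14  0.448 0.293] op 0.522 f [ 0.2  0.2 -1.3]
goal [-0.15  0.14  2.5   2.84  0.64 -1.41] err 3.5694971284305765e-14 max step/row [0.014 0.013 0.031 0.111 0.03  0.112]
1 row [-0.004, -0.022, 0.005, 0.113, 0.026, -0.081] |t|0.023 |r|0.141 tcp [445. 174. 214.] q4,5,6 [0.07 1.39 1.39]
2 row [-0.001, -0.021, 0.004, 0.107, 0.04, -0.076] |t|0.022 |r|0.137 tcp [436. 193. 213.] q4,5,6 [0.18 1.36 1.28]
3 row [0.001, -0.02, 0.003, 0.101, 0.053, -0.071] |t|0.021 |r|0.134 tcp [429. 213. 215.] q4,5,6 [0.29 1.33 1.16]
4 row [0.004, -0.019, 0.002, 0.092, 0.064, -0.066] |t|0.019 |r|0.130 tcp [424. 231. 219.] q4,5,6 [0.4  1.3  1.05]
5 row [0.006, -0.017, 0.001, 0.082, 0.075, -0.061] |t|0.018 |r|0.127 tcp [422. 248. 225.] q4,5,6 [0.51 1.27 0.94]
6 row [0.008, -0.015, 0.0, 0.071, 0.084, -0.057] |t|0.017 |r|0.124 tcp [423. 264. 232.] q4,5,6 [0.63 1.24 0.83]
7 row [0.01, -0.013, -0.001, 0.058, 0.092, -0.053] |t|0.016 |r|0.121 tcp [426. 277. 241.] q4,5,6 [0.74 1.21 0.72]
8 row [0.011, -0.011, -0.002, 0.045, 0.097, -0.049] |t|0.0
[... 1479 characters left out ...]
02, -0.013, -0.091, 0.024, -0.021] |t|0.024 |r|0.097 tcp [532. 162. 324.] q4,5,6 [ 2.28  0.79 -0.85]
22 row [-0.004, 0.021, -0.013, -0.093, 0.012, -0.02] |t|0.025 |r|0.095 tcp [528. 138. 320.] q4,5,6 [ 2.39  0.76 -0.96]
23 row [-0.007, 0.022, -0.013, -0.093, 0.0, -0.018] |t|0.027 |r|0.094 tcp [522. 112. 314.] q4,5,6 [ 2.5   0.73 -1.07]
24 row [-0.009, 0.022, -0.013, -0.091, -0.011, -0.017] |t|0.028 |r|0.093 tcp [513.  88. 306.] q4,5,6 [ 2.62  0.7  -1.19]
25 row [-0.012, 0.022, -0.013, -0.088, -0.022, -0.016] |t|0.029 |r|0.092 tcp [500.  63. 298.] q4,5,6 [ 2.73  0.67 -1.3 ]
26 row [-0.015, 0.022, -0.013, -0.084, -0.032, -0.015] |t|0.030 |r|0.091 tcp [485.  40. 288.] q4,5,6 [ 2.84  0.64 -1.41]
```

Emit:
play_rows:
  moves:
    - [-0.004,-0.022,0.005,0.113,0.026,-0.081,20]
    - [-0.001,-0.021,0.004,0.107,0.04,-0.076,20]
    - [0.001,-0.02,0.003,0.101,0.053,-0.071,20]
    - [0.004,-0.019,0.002,0.092,0.064,-0.066,20]
    - [0.006,-0.017,0.001,0.082,0.075,-0.061,20]
    - [0.008,-0.015,0,0.071,0.084,-0.057,20]
    - [0.01,-0.013,-0.001,0.058,0.092,-0.053,20]
    - [0.011,-0.011,-0.002,0.045,0.097,-0.049,20]

```text
t: 6.05
eef_pos: [433.3, 291.6, 261.1]
tcp_rot: [-2.359, -0.244, 0.497]
ft_force: [0.5, -0.2, -0.3]
opening: 0.526
```

```bash
python3 log.py; python3 plan.py 480 40 290 1.134 0.05 18
```

```text
6.05 j [0.092 0.368 1.931 0.878 1.194 0.574] p [433.3 291.6 261.1] rpy [-2.359 -0.244  0.497] op 0.526 f [ 0.5 -0.2 -0.3]
goal [-0.15  0.14  2.5   2.84  0.64 -1.41] err 2.842170943040401e-15 max step/row [0.013 0.013 0.031 0.109 0.031 0.11 ]
1 row [0.012, -0.007, -0.003, 0.026, 0.101, -0.046] |t|0.014 |r|0.114 tcp [441. 299. 271.] q4,5,6 [0.99 1.16 0.46]
2 row [0.013, -0.004, -0.004, 0.012, 0.103, -0.042] |t|0.014 |r|0.112 tcp [450. 304. 281.] q4,5,6 [1.1  1.13 0.35]
3 row [0.013, -0.002, -0.005, -0.002, 0.102, -0.039] |t|0.014 |r|0.109 tcp [460. 305. 290.] q4,5,6 [1.2  1.1  0.24]
4 row [0.013, 0.001, -0.006, -0.015, 0.1, -0.037] |t|0.014 |r|0.107 tcp [471. 303. 300.] q4,5,6 [1.31 1.07 0.13]
5 row [0.013, 0.004, -0.007, -0.028, 0.096, -0.034] |t|0.015 |r|0.106 tcp [482. 298. 308.] q4,5,6 [1.42 1.04 0.02]
6 row [0.012, 0.007, -0.008, -0.041, 0.09, -0.032] |t|0.016 |r|0.104 tcp [493. 290. 316.] q4,5,6 [ 1.53  1.01 -0.09]
7 row [0.011, 0.009, -0.009, -0.052, 0.083, -0.03] |t|0.017 |r|0.102 tcp [504. 278. 322.] q4,5,6 [ 1.64  0.98 -0.2 ]
8 row [0.009, 0.012, -0.01, -0.062, 0.075, -0.028]
[... 561 characters left out ...]
2, -0.013, -0.091, 0.021, -0.02] |t|0.024 |r|0.096 tcp [533. 161. 327.] q4,5,6 [ 2.29  0.8  -0.86]
14 row [-0.004, 0.021, -0.013, -0.092, 0.009, -0.019] |t|0.025 |r|0.095 tcp [529. 136. 322.] q4,5,6 [ 2.4   0.77 -0.97]
15 row [-0.007, 0.022, -0.013, -0.092, -0.002, -0.018] |t|0.026 |r|0.094 tcp [522. 111. 316.] q4,5,6 [ 2.51  0.74 -1.08]
16 row [-0.01, 0.022, -0.013, -0.09, -0.013, -0.017] |t|0.028 |r|0.093 tcp [513.  87. 308.] q4,5,6 [ 2.62  0.71 -1.19]
17 row [-0.013, 0.022, -0.013, -0.087, -0.024, -0.016] |t|0.029 |r|0.092 tcp [500.  63. 298.] q4,5,6 [ 2.73  0.67 -1.3 ]
18 row [-0.016, 0.021, -0.013, -0.083, -0.033, -0.015] |t|0.029 |r|0.090 tcp [485.  40. 288.] q4,5,6 [ 2.84  0.64 -1.41]
```

Excellent tracking; continuing.

Emit:
play_rows:
  moves:
    - [0.012,-0.007,-0.003,0.026,0.101,-0.046,20]
    - [0.013,-0.004,-0.004,0.012,0.103,-0.042,20]
    - [0.013,-0.002,-0.005,-0.002,0.102,-0.039,20]
    - [0.013,0.001,-0.006,-0.015,0.1,-0.037,20]
    - [0.013,0.004,-0.007,-0.028,0.096,-0.034,20]
    - [0.012,0.007,-0.008,-0.041,0.09,-0.032,20]
    - [0.011,0.009,-0.009,-0.052,0.083,-0.03,20]
    - [0.009,0.012,-0.01,-0.062,0.075,-0.028,20]

```text
t: 6.85
eef_pos: [514.7, 260.4, 330.1]
tcp_rot: [-2.205, -0.968, -0.039]
ft_force: [0.4, -0.6, -0.4]
opening: 0.525
```

```bash
python3 log.py; python3 plan.py 480 40 290 1.134 0.05 10
```

```text
6.85 j [-0.021  0.265  2.194  1.792  0.955 -0.353] p [514.7 260.4 330.1] rpy [-2.205 -0.968 -0.039] op 0.525 f [ 0.4 -0.6 -0.4]
goal [-0.15  0.14  2.5   2.84  0.64 -1.41] err 1.7053025658242404e-15 max step/row [0.013 0.012 0.03  0.104 0.031 0.106]
1 row [0.007, 0.014, -0.01, -0.073, 0.06, -0.026] |t|0.019 |r|0.098 tcp [522. 243. 333.] q4,5,6 [ 1.9   0.92 -0.46]
2 row [0.005, 0.016, -0.011, -0.079, 0.05, -0.024] |t|0.020 |r|0.097 tcp [528. 224. 334.] q4,5,6 [ 2.    0.89 -0.56]
3 row [0.003, 0.018, -0.012, -0.084, 0.039, -0.023] |t|0.021 |r|0.096 tcp [532. 203. 333.] q4,5,6 [ 2.11  0.86 -0.67]
4 row [0.0, 0.019, -0.012, -0.088, 0.028, -0.021] |t|0.023 |r|0.094 tcp [534. 180. 331.] q4,5,6 [ 2.21  0.83 -0.78]
5 row [-0.002, 0.02, -0.012, -0.09, 0.017, -0.02] |t|0.024 |r|0.093 tcp [532. 157. 327.] q4,5,6 [ 2.31  0.8  -0.88]
6 row [-0.005, 0.021, -0.013, -0.09, 0.006, -0.019] |t|0.025 |r|0.092 tcp [528. 133. 322.] q4,5,6 [ 2.42  0.77 -0.99]
7 row [-0.007, 0.021, -0.013, -0.089, -0.005, -0.018] |t|0.026 |r|0.091 tcp [522. 109. 315.] q4,5,6 [ 2.52  0.74 -1.09]
8 row [-0.01, 0.021, -0.013, -0.087, -0.015, -0.016] |t|0.027 |r|0.090 tcp [512.  85. 307.] q4,5,6 [ 2.63  0.71 -1.2 ]
9 row [-0.013, 0.021, -0.013, -0.084, -0.025, -0.015] |t|0.028 |r|0.089 tcp [500.  62. 298.] q4,5,6 [ 2.73  0.68 -1.3 ]
10 row [-0.015, 0.02, -0.013, -0.08, -0.034, -0.014] |t|0.029 |r|0.088 tcp [485.  40. 288.] q4,5,6 [ 2.84  0.64 -1.41]
```

Emit:
play_rows:
  moves:
    - [0.007,0.014,-0.01,-0.073,0.06,-0.026,20]
    - [0.005,0.016,-0.011,-0.079,0.05,-0.024,20]
    - [0.003,0.018,-0.012,-0.084,0.039,-0.023,20]
    - [0,0.019,-0.012,-0.088,0.028,-0.021,20]
    - [-0.002,0.02,-0.012,-0.09,0.017,-0.02,20]
    - [-0.005,0.021,-0.013,-0.09,0.006,-0.019,20]
    - [-0.007,0.021,-0.013,-0.089,-0.005,-0.018,20]
    - [-0.01,0.021,-0.013,-0.087,-0.015,-0.016,20]

```text
t: 7.65
eef_pos: [507.5, 78.1, 307.5]
tcp_rot: [-2.939, -1.193, -0.026]
ft_force: [1.6, 0.7, -1.8]
opening: 0.525
```

Emit:
play_rows:
  moves:
    - [-0.013,0.021,-0.013,-0.084,-0.025,-0.015,20]
    - [-0.015,0.02,-0.013,-0.08,-0.034,-0.014,20]
    - [0,0,0,0,0,0,20]
    - [0,0,0,0,0,0,20]
    - [0,0,0,0,0,0,20]

```text
t: 8.15
eef_pos: [475.7, 32.2, 288.6]
tcp_rot: [3.095, -1.133, 0.059]
ft_force: [-0.4, -0.4, -1.9]
opening: 0.525
```

```bash
python3 log.py;  python3 - <<'E'
from fk import *
c=read_camera("scene");cv2.imwrite("pics/scene1.png",c["img"][:,:,::-1])
q,p,R=now()
u,v=proj(c,p);print(u,v)
u,v=int(u),int(v)
cv2.imwrite("pics/scene1c.png",cv2.resize(c["img"][max(0,v-60):v+60,u-60:u+60,::-1],(600,600),interpolation=cv2.INTER_CUBIC))
E
```

```text
8.15 j [-0.149  0.127  2.511  2.903  0.639 -1.466] p [475.7  32.2 288.6] rpy [ 3.095 -1.133  0.059] op 0.525 f [-0.4 -0.4 -1.9]
272.0879202173317 111.48010462563892
```

View pics/scene1c.png

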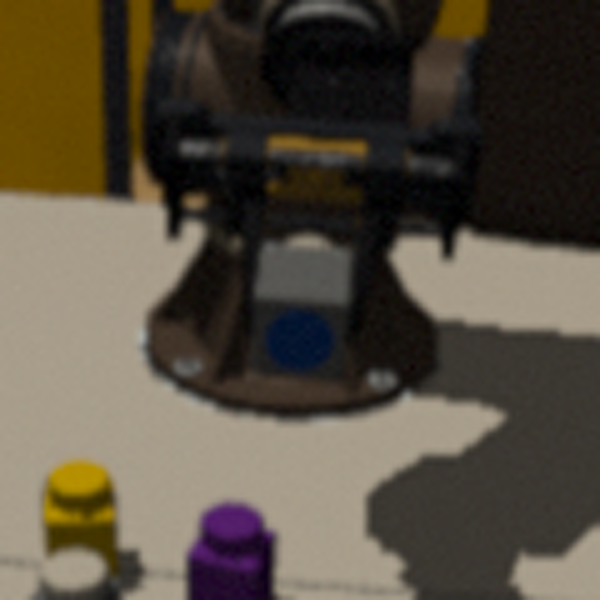

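The scene crop shows the left jar's blue dot at (300,338), so it goes in the blue tray. I'll check the carousel clearance first.

```bash
python3 - <<'E'
from fk import *
c=read_camera("scene");t=read_camera("top")
for b in ((100,140,180,220),):
    cv2.imwrite("pics/car.png",np.hstack([cv2.resize(c["img"][140:220,90:190,::-1],(400,320)),cv2.resize(t["img"][150:230,320:420,::-1],(400,320))]))
E
python3 plan.py 653 -186 120 1.134 -0.05 12
```

```text
goal [-0.53  0.73  2.15  2.58  0.91 -1.42] err 3.648253921184619e-11 max step/row [0.032 0.05  0.03  0.027 0.022 0.004]
1 row [0.002, 0.014, 0.023, -0.008, -0.0, -0.001] |t|0.027 |r|0.008 tcp [497.  18. 281.] q4,5,6 [ 2.88  0.66 -1.46]
2 row [0.0, 0.015, 0.023, -0.008, -0.0, -0.0] |t|0.027 |r|0.008 tcp [518.   3. 272.] q4,5,6 [ 2.85  0.68 -1.46]
3 row [-0.001, 0.016, 0.022, -0.007, -0.0, 0.001] |t|0.027 |r|0.007 tcp [538. -12. 262.] q4,5,6 [ 2.82  0.71 -1.46]
4 row [-0.003, 0.016, 0.022, -0.006, -0.0, 0.002] |t|0.028 |r|0.006 tcp [557. -29. 250.] q4,5,6 [ 2.79  0.73 -1.45]
5 row [-0.004, 0.017, 0.022, -0.005, -0.0, 0.002] |t|0.028 |r|0.006 tcp [575. -47. 238.] q4,5,6 [ 2.77  0.75 -1.45]
6 row [-0.006, 0.018, 0.021, -0.004, -0.0, 0.003] |t|0.028 |r|0.006 tcp [591. -65. 224.] q4,5,6 [ 2.74  0.77 -1.44]
7 row [-0.008, 0.018, 0.021, -0.004, -0.0, 0.004] |t|0.029 |r|0.006 tcp [606. -85. 209.] q4,5,6 [ 2.71  0.8  -1.44]
8 row [-0.009, 0.019, 0.02, -0.003, -0.0, 0.005] |t|0.029 |r|0.006 tcp [ 619. -104.  193.] q4,5,6 [ 2.69  0.82 -1.43]
9 row [-0.011, 0.019, 0.019, -0.002, 0.0, 0.006] |t|0.029 |r|0.007 tcp [ 631. -124.  175.] q4,5,6 [ 2.66  0.84 -1.43]
10 row [-0.012, 0.02, 0.018, -0.002, 0.0, 0.007] |t|0.029 |r|0.007 tcp [ 642. -145.  157.] q4,5,6 [ 2.63  0.86 -1.43]
11 row [-0.014, 0.02, 0.017, -0.001, 0.001, 0.008] |t|0.030 |r|0.008 tcp [ 650. -165.  138.] q4,5,6 [ 2.6   0.89 -1.42]
12 row [-0.015, 0.02, 0.016, -0.001, 0.001, 0.009] |t|0.030 |r|0.009 tcp [ 658. -186.  118.] q4,5,6 [ 2.58  0.91 -1.42]
```

View pics/car.png

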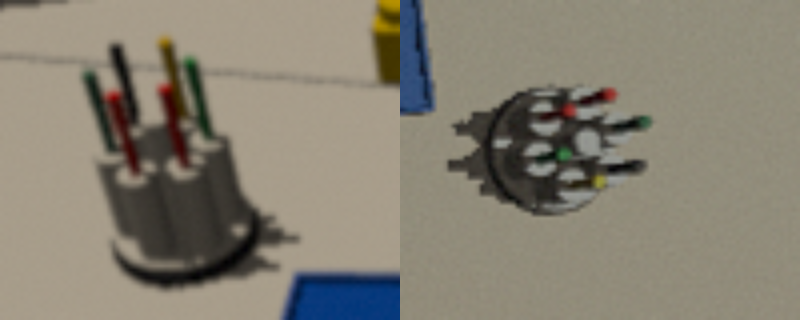

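Emit:
play_rows:
  moves:
    - [0.002,0.014,0.023,-0.008,0,0,20]
    - [0,0.015,0.023,-0.008,0,0,20]
    - [-0.001,0.016,0.022,-0.007,0,0.001,20]
    - [-0.003,0.016,0.022,-0.006,0,0.002,20]
    - [-0.004,0.017,0.022,-0.005,0,0.002,20]
    - [-0.006,0.018,0.021,-0.004,0,0.003,20]
    - [-0.008,0.018,0.021,-0.004,0,0.004,20]
    - [-0.009,0.019,0.02,-0.003,0,0.005,20]

```text
t: 9.1
eef_pos: [627.8, -105.2, 190.6]
tcp_rot: [3.089, -1.14, 0.024]
ft_force: [0.6, 0.5, -0.4]
opening: 0.524
```

```bash
python3 log.py; python3 plan.py 653 -186 110 1.134 -0.05 5 x
```

```text
9.1 j [-0.406  0.541  2.257  2.675  0.826 -1.427] p [ 627.8 -105.2  190.6] rpy [ 3.089 -1.14   0.024] op 0.524 f [ 0.6  0.5 -0.4]
goal [-0.53  0.75  2.16  2.59  0.93 -1.43] err 1.1368683772161603e-15 max step/row [0.026 0.041 0.02  0.018 0.02  0.001]
1 row [-0.011, 0.016, 0.014, -0.004, -0.002, 0.005] |t|0.024 |r|0.006 tcp [ 636. -121.  175.] q4,5,6 [ 2.66  0.85 -1.43]
2 row [-0.012, 0.016, 0.014, -0.003, -0.002, 0.006] |t|0.024 |r|0.007 tcp [ 643. -138.  159.] q4,5,6 [ 2.64  0.87 -1.43]
3 row [-0.013, 0.016, 0.013, -0.003, -0.001, 0.006] |t|0.024 |r|0.007 tcp [ 649. -154.  143.] q4,5,6 [ 2.62  0.89 -1.43]
4 row [-0.013, 0.016, 0.012, -0.003, -0.001, 0.007] |t|0.024 |r|0.007 tcp [ 654. -170.  126.] q4,5,6 [ 2.6   0.91 -1.43]
5 row [-0.014, 0.016, 0.012, -0.002, -0.001, 0.008] |t|0.024 |r|0.008 tcp [ 658. -186.  108.] q4,5,6 [ 2.59  0.93 -1.43]
```

Emit:
play_rows:
  moves:
    - [-0.011,0.016,0.014,-0.004,-0.002,0.005,20]
    - [-0.012,0.016,0.014,-0.003,-0.002,0.006,20]
    - [-0.013,0.016,0.013,-0.003,-0.001,0.006,20]
    - [-0.013,0.016,0.012,-0.003,-0.001,0.007,20]
    - [-0.012,0.014,0.01,-0.002,-0.001,0.008,20]
    - [0,0,0,0,0,0,20]
    - [0,0,0,0,0,0,20]

```text
t: 9.8
eef_pos: [661.0, -189.9, 102.1]
tcp_rot: [-3.127, -1.133, -0.062]
ft_force: [0.2, 0.0, -1.2]
opening: 0.525
```

```bash
python3 log.py; python3 - <<'E'
from fk import *
q,p,R=now();Rt=toolfwd(1.134,-.05);z=Rt.as_matrix()[:,2]
print("grasp now",p-5*R.as_matrix()[:,2])
for h in (60,36,31):print(delta(p,R,np.array([653,-186,h])+5*z,Rt).round(4))
c=read_camera("scene");t=read_camera("top")
cv2.imwrite("pics/pl.png",np.hstack([cv2.resize(c["img"][140:280,120:280,::-1],(400,350)),cv2.resize(t["img"][110:210,240:354,::-1],(400,350))]))
E
```

```text
9.8 j [-0.539  0.762  2.144  2.577  0.929 -1.426] p [ 661.  -189.9  102.1] rpy [-3.127 -1.133 -0.062] op 0.525 f [ 0.2  0.  -1.2]
grasp now [ 656.44635967 -189.66834021  104.23864853]
[-0.0416 -0.0032  0.0155 -0.0034  0.0013 -0.0052]
[-0.0633 -0.0031  0.0257 -0.0034  0.0013 -0.0052]
[-0.0679 -0.003   0.0278 -0.0034  0.0013 -0.0052]
```

View pics/pl.png

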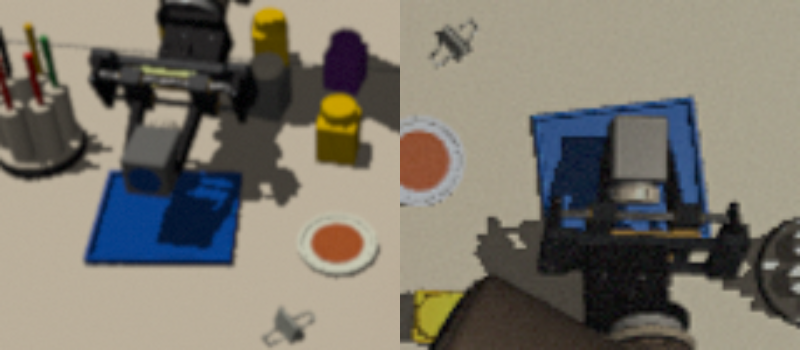

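Emit:
play_rows:
  moves:
    - [-0.016,-0.004,0.006,-0.003,0.001,-0.005,20]
    - [-0.018,-0.004,0.008,0,0,0,20]
    - [-0.016,-0.003,0.006,0,0,0,20]
    - [-0.01,0,0.004,0,0,0,20]
    - [0,0,0,0,0,0,20]

```text
t: 10.4
eef_pos: [659.2, -174.7, 42.4]
tcp_rot: [3.132, -1.142, -0.036]
ft_force: [-0.4, -0.2, -1.3]
opening: 0.525
```

```bash
python3 log.py; python3 - <<'E'
from fk import *
q,p,R=now();Rt=toolfwd(1.134,-.05);z=Rt.as_matrix()[:,2]
print("grasp now",p-5*R.as_matrix()[:,2])
for h in (34,31,29):print(delta(p,R,np.array([653,-178,h])+5*z,Rt).round(4))
E
```

```text
10.4 j [-0.513  0.897  2.159  2.655  1.066 -1.531] p [ 659.2 -174.7   42.4] rpy [ 3.132 -1.142 -0.036] op 0.525 f [-0.4 -0.2 -1.3]
grasp now [ 654.69763629 -174.4507701    44.52627652]
[-0.0103  0.0036  0.003  -0.0033 -0.0078  0.006 ]
[-0.013   0.0036  0.0042 -0.0033 -0.0078  0.006 ]
[-0.0148  0.0036  0.0051 -0.0033 -0.0078  0.006 ]
```

Emit:
play_rows:
  moves:
    - [-0.005,0.001,0.002,-0.003,-0.006,0.005,20]
    - [-0.004,0.001,0.001,0,0,0,20]
    - [0,0,0,0,0,0,20]

```text
t: 10.7
eef_pos: [658.6, -176.7, 34.7]
tcp_rot: [3.138, -1.138, -0.046]
ft_force: [-0.6, 0.1, -0.5]
opening: 0.523
```

```bash
python3 log.py; cat > dn.py <<'E'
from fk import *
import sys
x,y,yaw=map(float,sys.argv[1:4])
q,p,R=now();Rt=toolfwd(1.134,yaw);z=Rt.as_matrix()[:,2]
print("grasp now",(p-5*R.as_matrix()[:,2]).round(1))
for h in (34,31,29):print(h,delta(p,R,np.array([x,y,h])+5*z,Rt).round(4))
E
python3 dn.py 654 -177 -.05
```

```text
10.7 j [-0.516  0.912  2.157  2.659  1.073 -1.535] p [ 658.6 -176.7   34.7] rpy [ 3.138 -1.138 -0.046] op 0.523 f [-0.6  0.1 -0.5]
grasp now [ 654.1 -176.5   36.8]
34 [-0.0026  0.0005  0.0011 -0.0002 -0.0037  0.0016]
31 [-0.0053  0.0005  0.0024 -0.0002 -0.0037  0.0016]
29 [-0.0071  0.0005  0.0032 -0.0002 -0.0037  0.0016]
```

Emit:
play_rows:
  moves:
    - [-0.003,0,0.001,0,-0.003,0.001,20]
    - [-0.002,0,0.001,0,0,0,20]
    - [0,0,0,0,0,0,20]

```text
t: 11.0
eef_pos: [658.5, -177.2, 29.9]
tcp_rot: [3.139, -1.136, -0.048]
ft_force: [-0.0, -0.4, -1.1]
opening: 0.525
```

```bash
python3 log.py; python3 dn.py 654 -177 -.05
```

```text
11.0 j [-0.516  0.921  2.155  2.661  1.078 -1.539] p [ 658.5 -177.2   29.9] rpy [ 3.139 -1.136 -0.048] op 0.525 f [-0.  -0.4 -1.1]
grasp now [ 654. -177.   32.]
34 [ 0.0018  0.     -0.0008  0.0005 -0.0019  0.0009]
31 [-0.0009  0.      0.0004  0.0005 -0.0019  0.0009]
29 [-0.0028  0.      0.0013  0.0005 -0.0019  0.0009]
```

Emit:
play_rows:
  moves:
    - [-0.0015,0,0.0006,0,-0.002,0,20]
    - [0,0,0,0,0,0,20]

```text
t: 11.2
eef_pos: [658.7, -177.4, 29.3]
tcp_rot: [3.139, -1.136, -0.048]
ft_force: [-0.0, -1.4, -0.7]
opening: 0.522
```

```bash
python3 log.py; python3 dn.py 654 -177 -.05
```

```text
11.2 j [-0.516  0.923  2.154  2.662  1.079 -1.539] p [ 658.7 -177.4   29.3] rpy [ 3.139 -1.136 -0.048] op 0.522 f [-0.  -1.4 -0.7]
grasp now [ 654.1 -177.1   31.4]
34 [ 0.0023 -0.0001 -0.0012  0.0008 -0.0024  0.001 ]
31 [-0.0005 -0.0001  0.      0.0008 -0.0024  0.001 ]
29 [-0.0023 -0.0001  0.0009  0.0008 -0.0024  0.001 ]
```

Emit:
play_rows:
  moves:
    - [-0.002,0,0.0008,0,-0.002,0,20]
    - [0,0,0,0,0,0,20]

```text
t: 11.4
eef_pos: [659.0, -177.5, 29.2]
tcp_rot: [3.137, -1.139, -0.046]
ft_force: [0.9, 0.7, -1.1]
opening: 0.526
```

```bash
python3 log.py
```

```text
11.4 j [-0.516  0.925  2.154  2.662  1.083 -1.541] p [ 659.  -177.5   29.2] rpy [ 3.137 -1.139 -0.046] op 0.526 f [ 0.9  0.7 -1.1]
```

Emit:
play_rows:
  moves:
    - [-0.002,0,0.0008,0,0.002,0,20]
    - [-0.002,0,0.0008,0,0,0,20]

```text
t: 11.6
eef_pos: [659.5, -177.6, 28.3]
tcp_rot: [3.135, -1.15, -0.044]
ft_force: [-10.1, 2.4, 18.7]
opening: 0.526
```

```bash
python3 log.py; python3 -c "
from h import *
print(state()['tau'],state()['moment'])
c=read_camera('scene');t=read_camera('top')
cv2.imwrite('pics/pl2.png',np.hstack([cv2.resize(c['img'][180:260,140:240,::-1],(400,320)),cv2.resize(t['img'][120:200,250:350,::-1],(400,320))]))"
```

```text
11.6 j [-0.517  0.932  2.154  2.664  1.101 -1.546] p [ 659.5 -177.6   28.3] rpy [ 3.135 -1.15  -0.044] op 0.526 f [-10.1   2.4  18.7]
[  0.61735583 -50.85109234  -2.57672668   0.26415917  -0.28669093
  -0.12271855] [ 0.25159325 -1.39194126  0.18458291]
```

View pics/pl2.png

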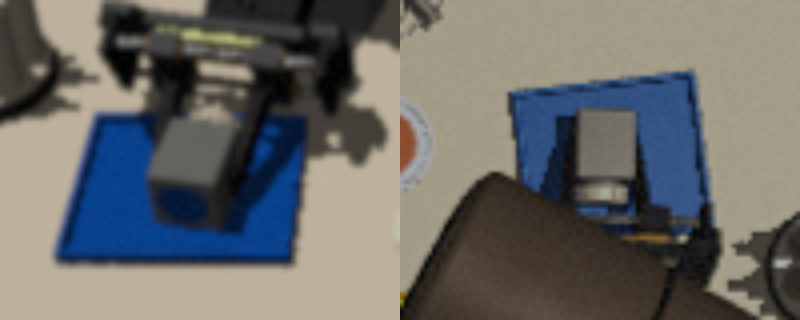

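Emit:
play_rows:
  moves:
    - [0.0006,0,-0.0002,0,0.002,0,20]
    - [0,0,0,0,0,0,70]
    - [0,0,0,0,0,0,70]
    - [0,0,0,0,0,0,70]

```text
t: 12.1
eef_pos: [659.7, -177.7, 28.7]
tcp_rot: [3.134, -1.152, -0.043]
ft_force: [-0.1, -0.5, -0.2]
opening: 0.688
```

```bash
python3 log.py
```

```text
12.1 j [-0.517  0.932  2.154  2.664  1.102 -1.546] p [ 659.7 -177.7   28.7] rpy [ 3.134 -1.152 -0.043] op 0.688 f [-0.1 -0.5 -0.2]
```

Emit:
play_rows:
  moves:
    - [0,0,-0.02,0,0,0,72]
    - [0,0,-0.03,0,0,0,72]
    - [0,0,-0.03,0,0,0,72]
    - [0.02,0,-0.03,0,0,0,72]
    - [0.035,0,-0.02,0,0,0,100]
    - [0.045,0,-0.015,0,0,0,100]
    - [0.045,0,-0.015,0,0,0,100]

```text
t: 12.8
eef_pos: [568.5, -172.7, 223.2]
tcp_rot: [-3.133, -1.138, -0.061]
ft_force: [0.7, -0.4, -0.0]
opening: 0.916
```

```bash
python3 log.py;python3 plan.py 500 -120 190 -.436 -.2 28; python3 -c "
from h import *
c=read_camera('scene');t=read_camera('top')
cv2.imwrite('pics/pl3.png',np.hstack([cv2.resize(c['img'][180:260,140:240,::-1],(400,320)),cv2.resize(t['img'][120:200,250:350,::-1],(400,320))]))"
```

```text
12.8 j [-0.626  0.439  2.313  2.405  0.827 -1.282] p [ 568.5 -172.7  223.2] rpy [-3.133 -1.138 -0.061] op 0.916 f [ 0.7 -0.4 -0. ]
goal [-0.34  0.56  1.64 -0.06  1.38  1.46] err 5.684341886080802e-15 max step/row [0.01  0.004 0.024 0.088 0.02  0.098]
1 row [0.009, -0.017, 0.008, 0.073, 0.013, 0.024] |t|0.021 |r|0.078 tcp [ 580. -156.  228.] q4,5,6 [ 2.32  0.85 -1.18]
2 row [0.007, -0.017, 0.008, 0.074, 0.005, 0.025] |t|0.020 |r|0.079 tcp [ 590. -139.  232.] q4,5,6 [ 2.23  0.87 -1.09]
3 row [0.005, -0.017, 0.008, 0.074, -0.004, 0.025] |t|0.019 |r|0.079 tcp [ 598. -122.  236.] q4,5,6 [ 2.14  0.89 -0.99]
4 row [0.003, -0.016, 0.007, 0.074, -0.012, 0.025] |t|0.018 |r|0.079 tcp [ 604. -105.  238.] q4,5,6 [ 2.05  0.91 -0.89]
5 row [0.001, -0.016, 0.007, 0.072, -0.021, 0.026] |t|0.017 |r|0.079 tcp [608. -88. 240.] q4,5,6 [ 1.97  0.92 -0.79]
6 row [-0.001, -0.015, 0.007, 0.069, -0.029, 0.027] |t|0.016 |r|0.079 tcp [610. -72. 240.] q4,5,6 [ 1.88  0.94 -0.69]
7 row [-0.002, -0.014, 0.006, 0.065, -0.037, 0.027] |t|0.016 |r|0.080 tcp [610. -56. 240.] q4,5,6 [ 1.79  0.96 -0.6 ]
8 row [-0.004, -0.
[... 1738 characters left out ...]
0.006, 0.012, -0.005, -0.066, -0.056, 0.055] |t|0.014 |r|0.102 tcp [506. -36. 176.] q4,5,6 [0.38 1.28 0.97]
24 row [-0.005, 0.013, -0.005, -0.072, -0.049, 0.058] |t|0.015 |r|0.105 tcp [501. -50. 175.] q4,5,6 [0.29 1.3  1.07]
25 row [-0.004, 0.015, -0.006, -0.078, -0.041, 0.061] |t|0.016 |r|0.107 tcp [499. -66. 175.] q4,5,6 [0.21 1.32 1.17]
26 row [-0.002, 0.016, -0.007, -0.083, -0.032, 0.064] |t|0.017 |r|0.110 tcp [497. -83. 177.] q4,5,6 [0.12 1.34 1.26]
27 row [-0.001, 0.017, -0.007, -0.087, -0.023, 0.068] |t|0.018 |r|0.112 tcp [ 497. -101.  180.] q4,5,6 [0.03 1.36 1.36]
28 row [0.001, 0.017, -0.008, -0.089, -0.014, 0.071] |t|0.019 |r|0.115 tcp [ 498. -120.  185.] q4,5,6 [-0.06  1.38  1.46]
```

View pics/pl3.png

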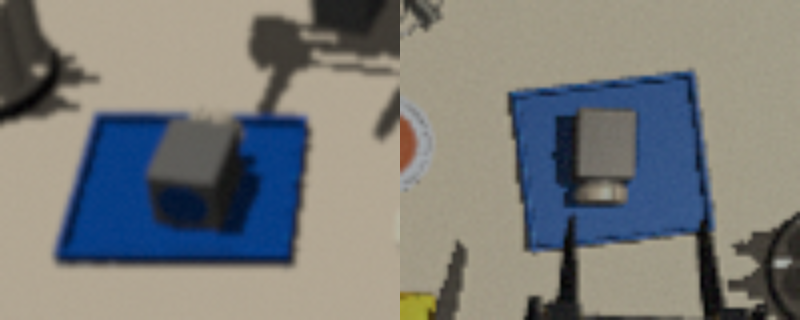

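The left jar lies on its side in the blue tray, dot away from the robot and cap towards it. Now I go back for the right jar.

```bash
python3 plan.py 490 -120 260 -.436 -.18 24 | head -9
```

```text
goal [-0.34  0.47  1.59 -0.07  1.51  1.43] err 3.8992767348311464e-13 max step/row [0.012 0.002 0.03  0.103 0.029 0.113]
1 row [0.014, -0.02, 0.008, 0.087, 0.024, 0.025] |t|0.026 |r|0.094 tcp [ 584. -153.  239.] q4,5,6 [ 2.3   0.86 -1.17]
2 row [0.011, -0.02, 0.008, 0.089, 0.012, 0.025] |t|0.025 |r|0.094 tcp [ 596. -133.  247.] q4,5,6 [ 2.2   0.89 -1.06]
3 row [0.008, -0.02, 0.008, 0.09, -0.0, 0.026] |t|0.023 |r|0.094 tcp [ 605. -113.  254.] q4,5,6 [ 2.1   0.91 -0.94]
4 row [0.005, -0.02, 0.008, 0.089, -0.013, 0.027] |t|0.022 |r|0.094 tcp [611. -92. 260.] q4,5,6 [ 1.99  0.94 -0.83]
5 row [0.003, -0.019, 0.007, 0.087, -0.025, 0.028] |t|0.021 |r|0.095 tcp [614. -72. 264.] q4,5,6 [ 1.89  0.97 -0.72]
6 row [0.0, -0.018, 0.007, 0.082, -0.037, 0.029] |t|0.019 |r|0.095 tcp [614. -53. 267.] q4,5,6 [ 1.79  1.   -0.6 ]
7 row [-0.002, -0.017, 0.006, 0.076, -0.049, 0.03] |t|0.018 |r|0.096 tcp [612. -35. 268.] q4,5,6 [ 1.68  1.03 -0.49]
8 row [-0.005, -0.015, 0.005, 0.069, -0.06, 0.032] |t|0.016 |r|0.097 tcp [608. -19. 268.] q4,5,6 [ 1.58  1.06 -0.38]
```

Emit:
play_rows:
  moves:
    - [0.014,-0.02,0.008,0.087,0.024,0.025,100]
    - [0.011,-0.02,0.008,0.089,0.012,0.025,100]
    - [0.008,-0.02,0.008,0.09,0,0.026,100]
    - [0.005,-0.02,0.008,0.089,-0.013,0.027,100]
    - [0.003,-0.019,0.007,0.087,-0.025,0.028,100]
    - [0,-0.018,0.007,0.082,-0.037,0.029,100]
    - [-0.002,-0.017,0.006,0.076,-0.049,0.03,100]
    - [-0.005,-0.015,0.005,0.069,-0.06,0.032,100]

```text
t: 13.7
eef_pos: [604.2, -13.5, 266.9]
tcp_rot: [-2.272, -0.928, -0.233]
ft_force: [-0.8, 0.3, -0.1]
opening: 1.001
```

```bash
python3 log.py; python3 plan.py 490 -120 260 -.436 -.18 16 | head -9
```

```text
13.7 j [-0.529  0.448  2.072  1.565  1.079 -0.366] p [604.2 -13.5 266.9] rpy [-2.272 -0.928 -0.233] op 1.001 f [-0.8  0.3 -0.1]
goal [-0.34  0.47  1.59 -0.07  1.51  1.43] err 2.7284841053187846e-14 max step/row [0.012 0.001 0.03  0.102 0.027 0.112]
1 row [-0.007, -0.012, 0.004, 0.057, -0.072, 0.035] |t|0.015 |r|0.098 tcp [598.  -0. 265.] q4,5,6 [ 1.46  1.11 -0.25]
2 row [-0.008, -0.01, 0.003, 0.046, -0.08, 0.037] |t|0.014 |r|0.099 tcp [590.  10. 263.] q4,5,6 [ 1.36  1.13 -0.14]
3 row [-0.01, -0.008, 0.002, 0.035, -0.086, 0.039] |t|0.013 |r|0.101 tcp [581.  18. 259.] q4,5,6 [ 1.26  1.16 -0.03]
4 row [-0.011, -0.005, 0.001, 0.022, -0.091, 0.042] |t|0.012 |r|0.103 tcp [570.  24. 255.] q4,5,6 [1.16 1.19 0.08]
5 row [-0.011, -0.003, 0.0, 0.008, -0.095, 0.045] |t|0.012 |r|0.105 tcp [560.  26. 251.] q4,5,6 [1.06 1.21 0.2 ]
6 row [-0.012, -0.001, -0.001, -0.005, -0.096, 0.048] |t|0.012 |r|0.108 tcp [549.  25. 246.] q4,5,6 [0.95 1.24 0.31]
7 row [-0.012, 0.002, -0.002, -0.019, -0.096, 0.052] |t|0.012 |r|0.110 tcp [539.  21. 241.] q4,5,6 [0.85 1.27 0.42]
8 row [-0.012, 0.004, -0.003, -0.033, -0.093, 0.055] |t|0.013 |r|0.113 tcp [528.  14. 237.] q4,5,6 [0.75 1.3  0.53]
```

Emit:
play_rows:
  moves:
    - [-0.007,-0.012,0.004,0.057,-0.072,0.035,100]
    - [-0.008,-0.01,0.003,0.046,-0.08,0.037,100]
    - [-0.01,-0.008,0.002,0.035,-0.086,0.039,100]
    - [-0.011,-0.005,0.001,0.022,-0.091,0.042,100]
    - [-0.011,-0.003,0,0.008,-0.095,0.045,100]
    - [-0.012,-0.001,-0.001,-0.005,-0.096,0.048,100]
    - [-0.012,0.002,-0.002,-0.019,-0.096,0.052,100]
    - [-0.012,0.004,-0.003,-0.033,-0.093,0.055,100]

```text
t: 14.5
eef_pos: [520.7, 15.7, 230.4]
tcp_rot: [-2.364, -0.156, 0.164]
ft_force: [-0.1, 0.2, 0.5]
opening: 1.0
```

```bash
python3 log.py; python3 plan.py 490 -120 260 -.436 -.18 8
```

```text
14.5 j [-0.431  0.474  1.83   0.725  1.321  0.547] p [520.7  15.7 230.4] rpy [-2.364 -0.156  0.164] op 1.0 f [-0.1  0.2  0.5]
goal [-0.34  0.47  1.59 -0.07  1.51  1.43] err 8.526512829121202e-15 max step/row [0.012 0.001 0.03  0.099 0.024 0.111]
1 row [-0.01, 0.007, -0.006, -0.051, -0.084, 0.06] |t|0.014 |r|0.115 tcp [512.   5. 228.] q4,5,6 [0.63 1.35 0.66]
2 row [-0.01, 0.009, -0.007, -0.062, -0.077, 0.064] |t|0.015 |r|0.118 tcp [505.  -8. 227.] q4,5,6 [0.53 1.37 0.77]
3 row [-0.009, 0.011, -0.008, -0.073, -0.069, 0.069] |t|0.016 |r|0.121 tcp [498. -23. 227.] q4,5,6 [0.43 1.39 0.88]
4 row [-0.008, 0.013, -0.009, -0.082, -0.059, 0.073] |t|0.018 |r|0.125 tcp [493. -40. 228.] q4,5,6 [0.33 1.42 0.99]
5 row [-0.007, 0.015, -0.01, -0.09, -0.049, 0.078] |t|0.019 |r|0.128 tcp [490. -58. 232.] q4,5,6 [0.23 1.44 1.1 ]
6 row [-0.005, 0.016, -0.011, -0.096, -0.038, 0.083] |t|0.021 |r|0.132 tcp [488. -78. 237.] q4,5,6 [0.13 1.47 1.21]
7 row [-0.004, 0.018, -0.012, -0.1, -0.026, 0.088] |t|0.022 |r|0.136 tcp [487. -98. 245.] q4,5,6 [0.03 1.49 1.32]
8 row [-0.002, 0.019, -0.013, -0.103, -0.013, 0.094] |t|0.024 |r|0.140 tcp [ 488. -120.  255.] q4,5,6 [-0.07  1.51  1.43]
```

Emit:
play_rows:
  moves:
    - [-0.01,0.007,-0.006,-0.051,-0.084,0.06,100]
    - [-0.01,0.009,-0.007,-0.062,-0.077,0.064,100]
    - [-0.009,0.011,-0.008,-0.073,-0.069,0.069,100]
    - [-0.008,0.013,-0.009,-0.082,-0.059,0.073,100]
    - [-0.007,0.015,-0.01,-0.09,-0.049,0.078,100]
    - [-0.005,0.016,-0.011,-0.096,-0.038,0.083,100]
    - [-0.004,0.018,-0.012,-0.1,-0.026,0.088,100]
    - [-0.002,0.019,-0.013,-0.103,-0.013,0.094,100]

```text
t: 15.3
eef_pos: [482.7, -122.1, 249.4]
tcp_rot: [3.11, 0.477, -0.193]
ft_force: [-1.0, -0.1, 0.6]
opening: 1.0
```

```bash
python3 log.py; python3 - <<'E'
from fk import *
c=read_camera("wrist")
a=rectify(c,60,375,505,-170,-40,0.25);b=rectify(c,78,375,505,-170,-40,0.25)
cv2.imwrite("pics/rect4.png",cv2.resize(np.hstack([a,b])[:,:,::-1],(800,400)))
cv2.imwrite("pics/wrist4.png",c["img"][:,:,::-1])
E
```

```text
15.3 j [-0.331  0.486  1.592 -0.095  1.533  1.451] p [ 482.7 -122.1  249.4] rpy [ 3.11   0.477 -0.193] op 1.0 f [-1.  -0.1  0.6]
```

View pics/rect4.png

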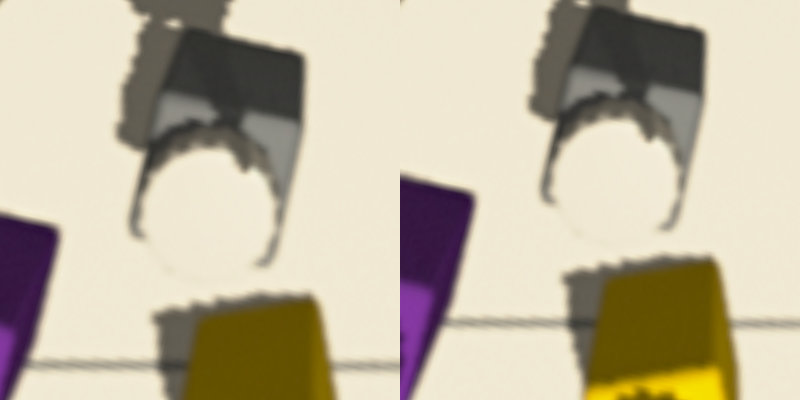

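View pics/wrist4.png

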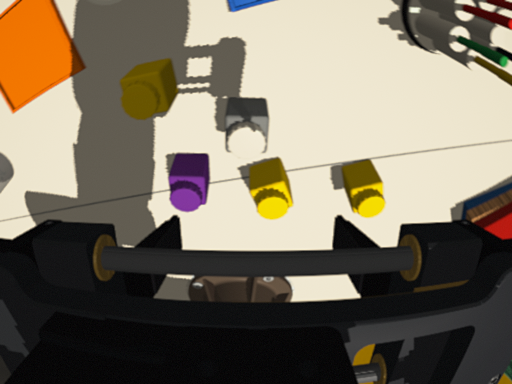

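The right grey jar is in the wrist view at (247,125). It is the only grey jar with a white cap still standing; purple is at (188,182) and the yellows at (150,92), (272,188) and (365,190). It measures (446.5,-110), yaw -0.19.

```bash
cat > pk.py <<'E'
from fk import *
q,p,R=now();Rt=toolfwd(-.436,-.19);z=Rt.as_matrix()[:,2];g=np.array([446.5,-110,44])
print("off",((p-5*R.as_matrix()[:,2])-g).round(1))
for s in(100,50,0):print(s,delta(p,R,g+5*z-s*z,Rt).round(4))
E
python3 pk.py; python3 - <<'E'
from h import *
c=read_camera("wrist")
a=rectify(c,78,470,570,-60,40,0.25)
cv2.imwrite("pics/rect5.png",a[:,:,::-1])
E
```

```text
off [ 39.4 -13.8 211.1]
100 [ 0.0561 -0.0108  0.1064  0.0373  0.0389 -0.0082]
50 [ 0.058  -0.0127  0.1563  0.0373  0.0389 -0.0082]
0 [ 0.0599 -0.0145  0.2062  0.0373  0.0389 -0.0082]
```

View pics/rect5.png

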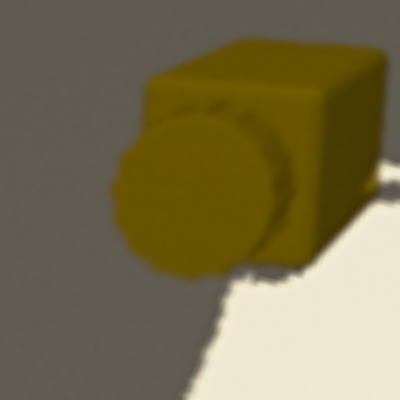

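Emit:
play_rows:
  moves:
    - [0.018,-0.004,0.025,0.013,0.013,-0.003,100]
    - [0.02,-0.004,0.035,0.013,0.013,-0.003,100]
    - [0.018,-0.004,0.03,0.011,0.013,-0.002,100]
    - [0,0,0.014,0,0,0,100]
    - [0,0,0,0,0,0,100]

```text
t: 15.9
eef_pos: [487.6, -105.6, 123.5]
tcp_rot: [-3.1, 0.44, -0.164]
ft_force: [-0.1, 0.9, -0.0]
opening: 1.001
```

```bash
python3 log.py; python3 pk.py
```

```text
15.9 j [-0.33   0.62   1.722 -0.031  1.24   1.43 ] p [ 487.6 -105.6  123.5] rpy [-3.1    0.44  -0.164] op 1.001 f [-0.1  0.9 -0. ]
off [43.2  3.9 84.1]
100 [-0.0026  0.0119 -0.0066 -0.0303  0.0049  0.0239]
50 [-0.0023  0.0134  0.0434 -0.0303  0.0049  0.0239]
0 [-0.0021  0.0149  0.0934 -0.0303  0.0049  0.0239]
```

Emit:
play_rows:
  moves:
    - [-0.002,0.013,0.01,-0.03,0.005,0.024,100]
    - [0,0,0.02,0,0,0,100]
    - [0,0,0,0,0,0,100]

```text
t: 16.2
eef_pos: [470.3, -114.2, 96.0]
tcp_rot: [-3.133, 0.438, -0.186]
ft_force: [0.3, 0.1, 0.7]
opening: 1.001
```

```bash
python3 log.py; python3 pk.py;  python3 -c "
from h import *
c=read_camera('wrist');cv2.imwrite('pics/wrist5.png',c['img'][:,:,::-1])"
```

```text
16.2 j [-0.344  0.641  1.78  -0.064  1.156  1.453] p [ 470.3 -114.2   96. ] rpy [-3.133  0.438 -0.186] op 1.001 f [0.3 0.1 0.7]
off [25.9 -4.6 56.5]
100 [-0.      0.0001 -0.0377 -0.0066  0.0024  0.004 ]
50 [ 0.0001  0.0004  0.0123 -0.0066  0.0024  0.004 ]
0 [ 0.0002  0.0008  0.0623 -0.0066  0.0024  0.004 ]
```

View pics/wrist5.png

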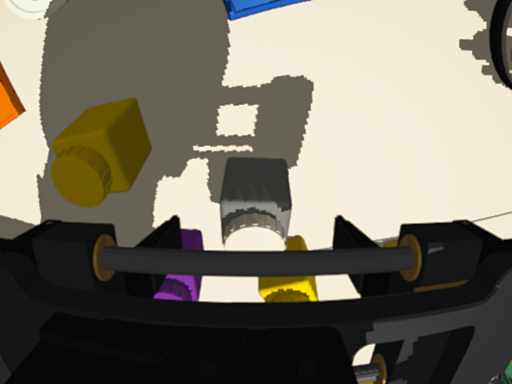

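Emit:
play_rows:
  moves:
    - [0,0.001,0.022,-0.006,0.002,0.004,85]
    - [0,0,0.025,0,0,0,85]
    - [0,0,0.012,0,0,0,85]
    - [0,0,0,0,0,0,85]

```text
t: 16.65
eef_pos: [450.2, -111.0, 46.1]
tcp_rot: [-3.138, 0.427, -0.188]
ft_force: [0.3, -0.8, 0.4]
opening: 0.853
```

```bash
python3 log.py; python3 pk.py
```

```text
16.65 j [-0.349  0.695  1.862 -0.074  1.008  1.463] p [ 450.2 -111.    46.1] rpy [-3.138  0.427 -0.188] op 0.853 f [ 0.3 -0.8  0.4]
off [ 5.7 -1.4  6.6]
100 [-0.0018 -0.0005 -0.0915 -0.0031 -0.0089  0.002 ]
50 [-0.0022 -0.0004 -0.0415 -0.0031 -0.0089  0.002 ]
0 [-0.0027 -0.0002  0.0085 -0.0031 -0.0089  0.002 ]
```

Emit:
play_rows:
  moves:
    - [-0.002,0,0.007,-0.003,-0.008,0.002,85]
    - [0,0,0.001,0,0,0,20]
    - [0,0,0,0,0,0,20]
    - [0,0,0,0,0,0,20]
    - [0,0,0,0,0,0,20]
    - [0,0,0,0,0,0,20]
    - [0,0,0,0,0,0,20]

```text
t: 17.35
eef_pos: [448.0, -110.5, 42.4]
tcp_rot: [-3.141, 0.43, -0.19]
ft_force: [-0.6, -0.1, -0.5]
opening: 0.529
```

```bash
python3 log.py; python3 pk.py
```

```text
17.35 j [-0.348  0.7    1.868 -0.078  1.     1.468] p [ 448.  -110.5   42.4] rpy [-3.141  0.43  -0.19 ] op 0.529 f [-0.6 -0.1 -0.5]
off [ 3.5 -0.9  2.9]
100 [-0.0015 -0.0002 -0.0958 -0.0003 -0.0061  0.0005]
50 [-0.0018 -0.0002 -0.0458 -0.0003 -0.0061  0.0005]
0 [-0.0021 -0.0002  0.0042 -0.0003 -0.0061  0.0005]
```

Emit:
play_rows:
  moves:
    - [-0.008,0,-0.018,0,0,0,20]
    - [-0.017,0,-0.036,0,0,0,20]
    - [-0.017,0,-0.036,0,0,0,20]
    - [-0.017,0,-0.036,0,0,0,20]
    - [-0.017,0,-0.036,0,0,0,20]

```text
t: 17.85
eef_pos: [444.8, -109.8, 222.9]
tcp_rot: [-3.139, 0.441, -0.189]
ft_force: [0.7, -0.3, -2.2]
opening: 0.525
```

```bash
python3 log.py; python3 plan.py 490 20 290 1.141 0.0 26
```

```text
17.85 j [-0.349  0.444  1.737 -0.066  1.398  1.437] p [ 444.8 -109.8  222.9] rpy [-3.139  0.441 -0.189] op 0.525 f [ 0.7 -0.3 -2.2]
goal [-0.18  0.16  2.48  2.87  0.65 -1.43] err 2.1290390521224118e-11 max step/row [0.007 0.011 0.029 0.113 0.029 0.11 ]
1 row [-0.001, -0.033, 0.005, 0.104, 0.031, -0.095] |t|0.033 |r|0.145 tcp [447. -77. 219.] q4,5,6 [0.05 1.37 1.33]
2 row [0.001, -0.031, 0.006, 0.099, 0.042, -0.09] |t|0.032 |r|0.141 tcp [451. -46. 217.] q4,5,6 [0.16 1.34 1.22]
3 row [0.004, -0.03, 0.006, 0.093, 0.052, -0.085] |t|0.031 |r|0.136 tcp [456. -15. 218.] q4,5,6 [0.27 1.31 1.11]
4 row [0.007, -0.028, 0.006, 0.086, 0.061, -0.08] |t|0.029 |r|0.132 tcp [462.  13. 221.] q4,5,6 [0.39 1.28 1.  ]
5 row [0.009, -0.025, 0.006, 0.077, 0.069, -0.075] |t|0.028 |r|0.128 tcp [468.  39. 226.] q4,5,6 [0.5  1.25 0.89]
6 row [0.01, -0.023, 0.006, 0.067, 0.076, -0.07] |t|0.026 |r|0.124 tcp [476.  63. 233.] q4,5,6 [0.61 1.23 0.78]
7 row [0.012, -0.02, 0.005, 0.057, 0.082, -0.065] |t|0.024 |r|0.119 tcp [484.  84. 241.] q4,5,6 [0.72 1.2  0.67]
8 row [0.012, -0.018, 0.005, 0.045, 0.087, -0.061] |t|
[... 1485 characters left out ...]
1, -0.009, -0.074, 0.018, -0.024] |t|0.014 |r|0.080 tcp [551.  89. 324.] q4,5,6 [ 2.31  0.79 -0.88]
22 row [-0.005, 0.012, -0.009, -0.075, 0.008, -0.023] |t|0.016 |r|0.079 tcp [544.  75. 319.] q4,5,6 [ 2.42  0.76 -0.99]
23 row [-0.007, 0.012, -0.01, -0.075, -0.003, -0.022] |t|0.018 |r|0.078 tcp [535.  61. 314.] q4,5,6 [ 2.53  0.74 -1.1 ]
24 row [-0.01, 0.013, -0.011, -0.073, -0.013, -0.021] |t|0.019 |r|0.078 tcp [524.  47. 306.] q4,5,6 [ 2.65  0.71 -1.21]
25 row [-0.012, 0.013, -0.011, -0.071, -0.023, -0.021] |t|0.021 |r|0.077 tcp [510.  33. 298.] q4,5,6 [ 2.76  0.68 -1.32]
26 row [-0.015, 0.013, -0.012, -0.067, -0.032, -0.02] |t|0.023 |r|0.077 tcp [495.  20. 288.] q4,5,6 [ 2.87  0.65 -1.43]
```

Emit:
play_rows:
  moves:
    - [-0.001,-0.033,0.005,0.104,0.031,-0.095,20]
    - [0.001,-0.031,0.006,0.099,0.042,-0.09,20]
    - [0.004,-0.03,0.006,0.093,0.052,-0.085,20]
    - [0.007,-0.028,0.006,0.086,0.061,-0.08,20]
    - [0.009,-0.025,0.006,0.077,0.069,-0.075,20]
    - [0.01,-0.023,0.006,0.067,0.076,-0.07,20]
    - [0.012,-0.02,0.005,0.057,0.082,-0.065,20]
    - [0.012,-0.018,0.005,0.045,0.087,-0.061,20]

```text
t: 18.65
eef_pos: [495.2, 108.3, 259.2]
tcp_rot: [-2.386, -0.273, 0.147]
ft_force: [-0.6, 0.1, -2.6]
opening: 0.519
```

```bash
python3 log.py; python3 plan.py 490 20 290 1.141 0.0 18|head -9
```

```text
18.65 j [-0.295  0.344  1.967  0.869  1.173  0.524] p [495.2 108.3 259.2] rpy [-2.386 -0.273  0.147] op 0.519 f [-0.6  0.1 -2.6]
goal [-0.18  0.16  2.48  2.87  0.65 -1.43] err 1.392002539408966e-10 max step/row [0.006 0.01  0.029 0.111 0.029 0.108]
1 row [0.013, -0.014, 0.004, 0.029, 0.09, -0.055] |t|0.019 |r|0.109 tcp [504. 123. 269.] q4,5,6 [0.98 1.14 0.42]
2 row [0.013, -0.011, 0.004, 0.017, 0.091, -0.051] |t|0.017 |r|0.105 tcp [513. 134. 278.] q4,5,6 [1.09 1.12 0.31]
3 row [0.013, -0.008, 0.003, 0.005, 0.09, -0.047] |t|0.015 |r|0.102 tcp [522. 142. 288.] q4,5,6 [1.2  1.09 0.2 ]
4 row [0.012, -0.006, 0.002, -0.007, 0.088, -0.043] |t|0.014 |r|0.098 tcp [530. 148. 297.] q4,5,6 [1.31 1.06 0.09]
5 row [0.011, -0.003, 0.001, -0.018, 0.084, -0.04] |t|0.012 |r|0.095 tcp [538. 150. 306.] q4,5,6 [ 1.42  1.03 -0.02]
6 row [0.01, -0.001, -0.001, -0.029, 0.079, -0.037] |t|0.010 |r|0.092 tcp [544. 150. 313.] q4,5,6 [ 1.54  1.   -0.13]
7 row [0.009, 0.002, -0.002, -0.039, 0.073, -0.034] |t|0.009 |r|0.089 tcp [550. 147. 320.] q4,5,6 [ 1.65  0.97 -0.24]
8 row [0.007, 0.004, -0.003, -0.048, 0.065, -0.032] |t|0.009 |r|0.087 tcp [555. 141. 325.] q4,5,6 [ 1.76  0.94 -0.34]
```

Emit:
play_rows:
  moves:
    - [0.013,-0.014,0.004,0.029,0.09,-0.055,20]
    - [0.013,-0.011,0.004,0.017,0.091,-0.051,20]
    - [0.013,-0.008,0.003,0.005,0.09,-0.047,20]
    - [0.012,-0.006,0.002,-0.007,0.088,-0.043,20]
    - [0.011,-0.003,0.001,-0.018,0.084,-0.04,20]
    - [0.01,-0.001,-0.001,-0.029,0.079,-0.037,20]
    - [0.009,0.002,-0.002,-0.039,0.073,-0.034,20]
    - [0.007,0.004,-0.003,-0.048,0.065,-0.032,20]

```text
t: 19.45
eef_pos: [554.6, 142.8, 326.7]
tcp_rot: [-2.242, -0.987, -0.231]
ft_force: [0.2, 0.5, -0.8]
opening: 0.525
```

```bash
python3 log.py; python3 plan.py 490 20 290 1.141 0.0 10
```

```text
19.45 j [-0.236  0.261  2.21   1.808  0.942 -0.394] p [554.6 142.8 326.7] rpy [-2.242 -0.987 -0.231] op 0.525 f [ 0.2  0.5 -0.8]
goal [-0.18  0.16  2.48  2.87  0.65 -1.43] err 3.6753931453858966e-10 max step/row [0.006 0.01  0.027 0.106 0.029 0.103]
1 row [0.005, 0.007, -0.005, -0.058, 0.051, -0.029] |t|0.009 |r|0.083 tcp [557. 134. 329.] q4,5,6 [ 1.91  0.91 -0.5 ]
2 row [0.003, 0.008, -0.006, -0.064, 0.042, -0.027] |t|0.010 |r|0.081 tcp [558. 124. 331.] q4,5,6 [ 2.02  0.88 -0.6 ]
3 row [0.001, 0.009, -0.007, -0.068, 0.032, -0.025] |t|0.011 |r|0.079 tcp [557. 113. 331.] q4,5,6 [ 2.13  0.85 -0.7 ]
4 row [-0.001, 0.01, -0.008, -0.071, 0.023, -0.024] |t|0.013 |r|0.078 tcp [555. 100. 329.] q4,5,6 [ 2.23  0.82 -0.81]
5 row [-0.003, 0.011, -0.008, -0.073, 0.013, -0.023] |t|0.014 |r|0.077 tcp [550.  87. 325.] q4,5,6 [ 2.34  0.8  -0.91]
6 row [-0.006, 0.012, -0.009, -0.073, 0.003, -0.022] |t|0.016 |r|0.076 tcp [543.  73. 320.] q4,5,6 [ 2.45  0.77 -1.01]
7 row [-0.008, 0.012, -0.01, -0.072, -0.007, -0.021] |t|0.018 |r|0.076 tcp [534.  59. 314.] q4,5,6 [ 2.55  0.74 -1.12]
8 row [-0.01, 0.013, -0.01, -0.07, -0.016, -0.02] |t|0.019 |r|0.075 tcp [523.  46. 307.] q4,5,6 [ 2.66  0.71 -1.22]
9 row [-0.012, 0.012, -0.011, -0.068, -0.025, -0.019] |t|0.021 |r|0.074 tcp [510.  33. 298.] q4,5,6 [ 2.76  0.68 -1.33]
10 row [-0.015, 0.012, -0.011, -0.064, -0.033, -0.019] |t|0.022 |r|0.074 tcp [495.  20. 288.] q4,5,6 [ 2.87  0.65 -1.43]
```

Emit:
play_rows:
  moves:
    - [0.005,0.007,-0.005,-0.058,0.051,-0.029,20]
    - [0.003,0.008,-0.006,-0.064,0.042,-0.027,20]
    - [0.001,0.009,-0.007,-0.068,0.032,-0.025,20]
    - [-0.001,0.01,-0.008,-0.071,0.023,-0.024,20]
    - [-0.003,0.011,-0.008,-0.073,0.013,-0.023,20]
    - [-0.006,0.012,-0.009,-0.073,0.003,-0.022,20]
    - [-0.008,0.012,-0.01,-0.072,-0.007,-0.021,20]
    - [-0.01,0.013,-0.01,-0.07,-0.016,-0.02,20]

```text
t: 20.25
eef_pos: [518.7, 41.7, 305.5]
tcp_rot: [-2.954, -1.197, -0.088]
ft_force: [1.1, -0.5, -0.7]
opening: 0.525
```

Emit:
play_rows:
  moves:
    - [-0.012,0.012,-0.011,-0.068,-0.025,-0.019,20]
    - [-0.013,0.01,-0.01,-0.06,-0.03,-0.018,20]
    - [0,0,0,0,0,0,20]
    - [0,0,0,0,0,0,20]
    - [0,0,0,0,0,0,20]
    - [0,0,0,0,0,0,20]

```text
t: 20.85
eef_pos: [489.7, 18.5, 288.5]
tcp_rot: [3.101, -1.142, 0.019]
ft_force: [-0.6, 0.2, -1.2]
opening: 0.524
```

```bash
python3 log.py;  python3 - <<'E'
from fk import *
c=read_camera("scene")
q,p,R=now()
u,v=proj(c,p);print(u,v)
u,v=int(u),int(v)
cv2.imwrite("pics/scene2c.png",cv2.resize(c["img"][max(0,v-60):v+60,u-60:u+60,::-1],(600,600),interpolation=cv2.INTER_CUBIC))
E
python3 plan.py 618 170 110 1.141 0.1 12
```

```text
20.85 j [-0.164  0.151  2.49   2.934  0.648 -1.48 ] p [489.7  18.5 288.5] rpy [ 3.101 -1.142  0.019] op 0.524 f [-0.6  0.2 -1.2]
266.5492619364213 113.68437918477967
goal [ 0.2   0.74  2.26  3.25  1.   -1.59] err 1.1368683772161603e-15 max step/row [0.03  0.049 0.019 0.026 0.03  0.009]
1 row [-0.002, -0.01, 0.018, 0.016, 0.001, 0.003] |t|0.021 |r|0.016 tcp [506.  28. 279.] q4,5,6 [ 2.96  0.68 -1.49]
2 row [-0.003, -0.011, 0.018, 0.015, 0.001, 0.002] |t|0.021 |r|0.015 tcp [521.  38. 268.] q4,5,6 [ 2.99  0.71 -1.5 ]
3 row [-0.004, -0.011, 0.018, 0.013, 0.001, 0.001] |t|0.022 |r|0.014 tcp [536.  50. 257.] q4,5,6 [ 3.01  0.74 -1.51]
4 row [-0.006, -0.011, 0.018, 0.012, 0.0, 0.0] |t|0.022 |r|0.012 tcp [550.  61. 244.] q4,5,6 [ 3.04  0.77 -1.52]
5 row [-0.007, -0.012, 0.018, 0.011, -0.0, -0.001] |t|0.023 |r|0.011 tcp [563.  73. 230.] q4,5,6 [ 3.07  0.8  -1.53]
6 row [-0.008, -0.012, 0.018, 0.01, -0.0, -0.002] |t|0.023 |r|0.010 tcp [575.  86. 215.] q4,5,6 [ 3.09  0.83 -1.53]
7 row [-0.01, -0.012, 0.017, 0.009, -0.001, -0.003] |t|0.023 |r|0.009 tcp [586.  99. 200.] q4,5,6 [ 3.12  0.86 -1.54]
8 row [-0.011, -0.013, 0.017, 0.008, -0.001, -0.004] |t|0.024 |r|0.009 tcp [596. 113. 183.] q4,5,6 [ 3.15  0.89 -1.55]
9 row [-0.012, -0.013, 0.016, 0.007, -0.001, -0.006] |t|0.024 |r|0.009 tcp [604. 127. 165.] q4,5,6 [ 3.17  0.92 -1.56]
10 row [-0.013, -0.013, 0.015, 0.006, -0.001, -0.007] |t|0.024 |r|0.009 tcp [612. 141. 147.] q4,5,6 [ 3.2   0.95 -1.57]
11 row [-0.015, -0.014, 0.015, 0.005, -0.001, -0.008] |t|0.025 |r|0.010 tcp [618. 156. 128.] q4,5,6 [ 3.23  0.98 -1.58]
12 row [-0.016, -0.014, 0.014, 0.004, -0.001, -0.01] |t|0.025 |r|0.010 tcp [623. 170. 108.] q4,5,6 [ 3.25  1.   -1.59]
```

View pics/scene2c.png

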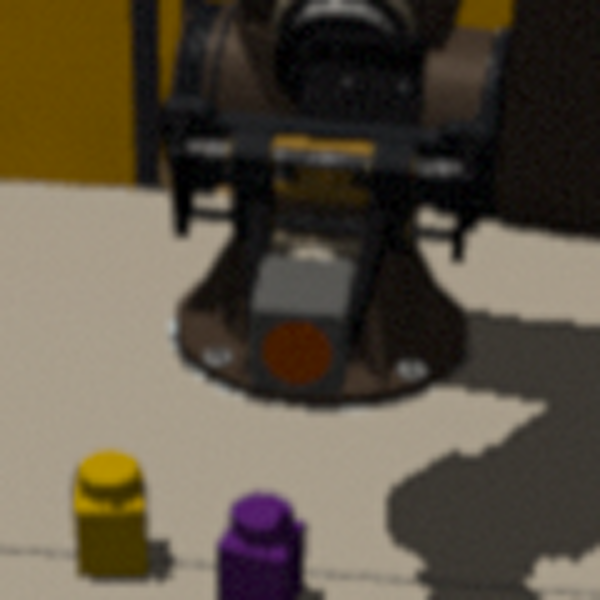

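The crop shows the orange dot at (297,352), so this jar goes in the orange tray.

Emit:
play_rows:
  moves:
    - [-0.002,-0.01,0.018,0.016,0.001,0.003,20]
    - [-0.003,-0.011,0.018,0.015,0.001,0.002,20]
    - [-0.004,-0.011,0.018,0.013,0.001,0.001,20]
    - [-0.006,-0.011,0.018,0.012,0,0,20]
    - [-0.007,-0.012,0.018,0.011,0,-0.001,20]
    - [-0.008,-0.012,0.018,0.01,0,-0.002,20]
    - [-0.01,-0.012,0.017,0.009,-0.001,-0.003,20]
    - [-0.011,-0.013,0.017,0.008,-0.001,-0.004,20]

```text
t: 21.7
eef_pos: [602.7, 116.2, 183.3]
tcp_rot: [-3.087, -1.152, 0.021]
ft_force: [0.1, -0.8, -1.8]
opening: 0.524
```

```bash
python3 log.py; python3 plan.py 618 170 75 1.141 0.1 6 x
```

```text
21.7 j [ 0.084  0.554  2.323  3.145  0.888 -1.548] p [602.7 116.2 183.3] rpy [-3.087 -1.152  0.021] op 0.524 f [ 0.1 -0.8 -1.8]
goal [ 0.2   0.83  2.26  3.25  1.09 -1.58] err 4.028027911218146e-14 max step/row [0.02  0.046 0.01  0.017 0.034 0.005]
1 row [-0.013, -0.008, 0.013, 0.004, -0.002, -0.003] |t|0.020 |r|0.006 tcp [608. 125. 166.] q4,5,6 [ 3.16  0.92 -1.55]
2 row [-0.014, -0.008, 0.012, 0.004, -0.002, -0.004] |t|0.021 |r|0.006 tcp [613. 135. 148.] q4,5,6 [ 3.18  0.96 -1.56]
3 row [-0.015, -0.008, 0.012, 0.003, -0.002, -0.005] |t|0.021 |r|0.006 tcp [617. 144. 130.] q4,5,6 [ 3.2   0.99 -1.56]
4 row [-0.016, -0.008, 0.011, 0.003, -0.002, -0.006] |t|0.021 |r|0.007 tcp [620. 153. 111.] q4,5,6 [ 3.21  1.02 -1.57]
5 row [-0.016, -0.009, 0.01, 0.002, -0.002, -0.007] |t|0.021 |r|0.007 tcp [622. 162.  92.] q4,5,6 [ 3.23  1.06 -1.57]
6 row [-0.017, -0.009, 0.01, 0.001, -0.002, -0.008] |t|0.021 |r|0.008 tcp [623. 170.  73.] q4,5,6 [ 3.25  1.09 -1.58]
```

Emit:
play_rows:
  moves:
    - [-0.013,-0.008,0.013,0.004,-0.002,-0.003,20]
    - [-0.014,-0.008,0.012,0.004,-0.002,-0.004,20]
    - [-0.015,-0.008,0.012,0.003,-0.002,-0.005,20]
    - [-0.015,-0.008,0.01,0.003,-0.002,-0.006,20]
    - [-0.014,-0.008,0.008,0.002,-0.002,-0.006,20]
    - [-0.01,-0.004,0.005,0,0,0,20]
    - [0,0,0,0,0,0,20]

```text
t: 22.4
eef_pos: [624.8, 167.9, 77.8]
tcp_rot: [-3.117, -1.144, 0.078]
ft_force: [0.2, 0.0, -1.3]
opening: 0.526
```

```bash
python3 log.py; sed -i 's/toolfwd(1.134/toolfwd(1.141/' dn.py; python3 dn.py 618 170 .1
```

```text
22.4 j [ 0.192  0.819  2.26   3.231  1.082 -1.566] p [624.8 167.9  77.8] rpy [-3.117 -1.144  0.078] op 0.526 f [ 0.2  0.  -1.3]
grasp now [620.3 167.5  79.9]
34 [-0.0427 -0.0023  0.0171 -0.0052 -0.0033 -0.009 ]
31 [-0.0454 -0.0022  0.0184 -0.0052 -0.0033 -0.009 ]
29 [-0.0472 -0.0022  0.0192 -0.0052 -0.0033 -0.009 ]
```

Emit:
play_rows:
  moves:
    - [-0.014,-0.001,0.006,-0.005,-0.003,-0.009,20]
    - [-0.014,-0.001,0.005,0,0,0,20]
    - [-0.005,0,0.003,0,0,0,20]
    - [0,0,0,0,0,0,20]

```text
t: 22.8
eef_pos: [625.2, 169.9, 42.4]
tcp_rot: [-3.137, -1.144, 0.097]
ft_force: [0.4, 0.4, -1.4]
opening: 0.528
```

```bash
python3 log.py; python3 dn.py 618 170 .1
```

```text
22.8 j [ 0.199  0.904  2.25   3.238  1.157 -1.567] p [625.2 169.9  42.4] rpy [-3.137 -1.144  0.097] op 0.528 f [ 0.4  0.4 -1.4]
grasp now [620.6 169.5  44.5]
34 [-0.0106 -0.0008  0.002  -0.0013 -0.0031 -0.0014]
31 [-0.0134 -0.0008  0.0033 -0.0013 -0.0031 -0.0014]
29 [-0.0152 -0.0008  0.0041 -0.0013 -0.0031 -0.0014]
```

Emit:
play_rows:
  moves:
    - [-0.004,0,0.001,-0.001,-0.003,-0.001,20]
    - [-0.003,0,0.001,0,0,0,20]
    - [-0.002,0,0.001,0,0,0,20]

```text
t: 23.1
eef_pos: [624.8, 169.5, 34.6]
tcp_rot: [-3.139, -1.144, 0.097]
ft_force: [0.4, -0.6, -1.3]
opening: 0.525
```

```bash
python3 log.py; python3 dn.py 618 170 .1
```

```text
23.1 j [ 0.199  0.923  2.249  3.239  1.173 -1.566] p [624.8 169.5  34.6] rpy [-3.139 -1.144  0.097] op 0.525 f [ 0.4 -0.6 -1.3]
grasp now [620.3 169.1  36.7]
34 [-0.0034 -0.0012 -0.0009 -0.0001 -0.0027 -0.0011]
31 [-0.0061 -0.0012  0.0004 -0.0001 -0.0027 -0.0011]
29 [-0.0079 -0.0012  0.0012 -0.0001 -0.0027 -0.0011]
```

Emit:
play_rows:
  moves:
    - [-0.0015,0,0.0005,0,-0.003,0,20]
    - [-0.0015,0,0.0005,0,0,0,20]

```text
t: 23.3
eef_pos: [624.8, 169.6, 32.4]
tcp_rot: [-3.139, -1.143, 0.097]
ft_force: [-3.7, 2.4, 7.1]
opening: 0.528
```

Emit:
play_rows:
  moves:
    - [-0.0012,0,0.0005,0,0,0,20]

```text
t: 23.4
eef_pos: [624.9, 169.8, 32.1]
tcp_rot: [-3.139, -1.146, 0.098]
ft_force: [-5.2, -0.5, 9.2]
opening: 0.527
```

Emit:
play_rows:
  moves:
    - [0,0,0,0,0,0,20]
    - [0,0,0,0,0,0,70]
    - [0,0,0,0,0,0,70]
    - [0,0,0,0,0,0,70]
    - [0,0,0,0,0,0,70]

```text
t: 23.9
eef_pos: [625.3, 169.9, 32.7]
tcp_rot: [-3.138, -1.147, 0.097]
ft_force: [-0.1, 0.6, 0.3]
opening: 0.697
```

Emit:
play_rows:
  moves:
    - [0,0,-0.02,0,0,0,72]
    - [0,0,-0.03,0,0,0,72]
    - [0,0,-0.03,0,0,0,72]
    - [0.02,0,-0.03,0,0,0,72]
    - [0.035,0,-0.02,0,0,0,72]
    - [0.04,0,-0.015,0,0,0,72]
    - [0,0,0,0,0,0,72]
    - [0,0,0,0,0,0,72]

```text
t: 24.7
eef_pos: [528.7, 159.7, 183.9]
tcp_rot: [-3.137, -1.149, 0.096]
ft_force: [0.1, 0.4, -0.2]
opening: 0.719
```

```bash
python3 log.py; python3 - <<'E'
from h import *
c=read_camera('scene');t=read_camera('top')
cv2.imwrite('pics/f1.png',np.hstack([cv2.resize(c['img'][190:260,130:360,::-1],(690,210))]))
cv2.imwrite('pics/f2.png',np.hstack([cv2.resize(t['img'][120:200,160:340,::-1],(720,320))]))
cv2.imwrite('pics/f3.png',c['img'][:,:,::-1])
def circ(cam,lo,hi,roi):
    h=cv2.cvtColor(cam['img'],cv2.COLOR_RGB2HSV);m=cv2.inRange(h,lo,hi)
    z=np.zeros_like(m);x0,y0,x1,y1=roi;z[y0:y1,x0:x1]=m[y0:y1,x0:x1]
    return z
E
```

```text
24.7 j [ 0.228  0.532  2.456  3.279  0.997 -1.592] p [528.7 159.7 183.9] rpy [-3.137 -1.149  0.096] op 0.719 f [ 0.1  0.4 -0.2]
```

View pics/f1.png

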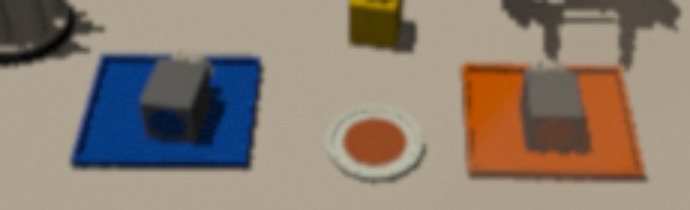

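View pics/f2.png

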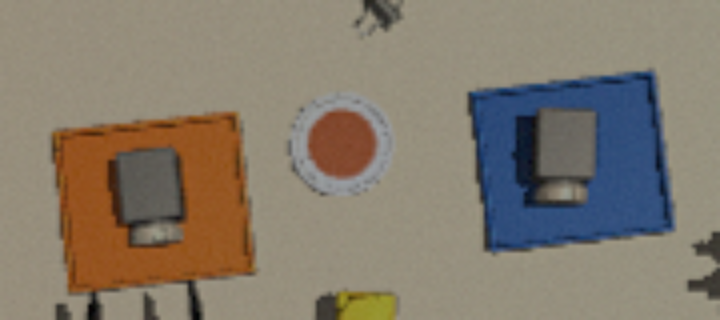

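View pics/f3.png

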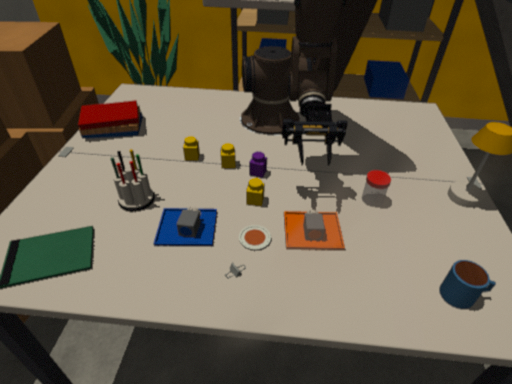

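```bash
python3 - <<'E'
from h import *
c=read_camera('scene');t=read_camera('top')
cv2.imwrite('pics/g.png',np.hstack([cv2.resize(c['img'][205:245,295:335,::-1],(400,400),interpolation=cv2.INTER_CUBIC),cv2.resize(c['img'][200:240,170:210,::-1],(400,400),interpolation=cv2.INTER_CUBIC)]))
cv2.imwrite('pics/g2.png',np.hstack([cv2.resize(t['img'][150:190,180:220,::-1],(400,400),interpolation=cv2.INTER_CUBIC),cv2.resize(t['img'][140:180,280:320,::-1],(400,400),interpolation=cv2.INTER_CUBIC)]))
E
```

```text
(no output)
```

View pics/g.png

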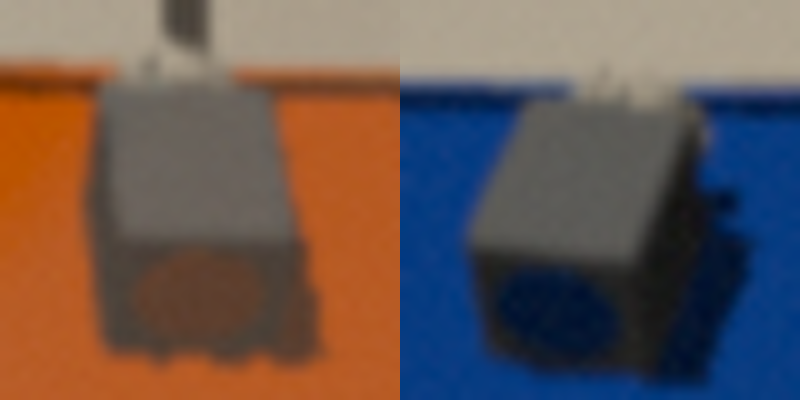

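View pics/g2.png

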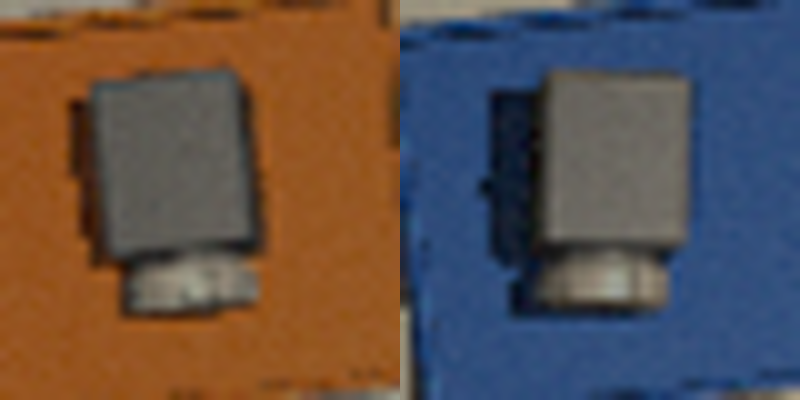

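```bash
python3 - <<'E'
from h import *
c=read_camera('scene');t=read_camera('top')
def s(o,p):return (o[0]+p[0]/10-.5,o[1]+p[1]/10-.5)
for nm,so,to,S,T,tc,ty in (("orange",(295,205),(180,150),[(298,240),(110,240),(275,92),(100,92)],[(92,85),(238,70),(108,252),(252,245)],(629,172),.096),
  ("blue",(170,200),(280,140),[(640-400,262),(468-400,240),(695-400,108),(530-400,100)],[(545-400,72),(692-400,78),(545-400,240),(685-400,245)],(658,-186),.105)):
    P=[]
    for a,b in zip(S,T):
        X,e=tri(c,s(so,a),t,s(to,b));P.append(X);print(nm,X.round(1),round(e,1))
    P=np.array(P);ax=(P[:2].mean(0)-P[2:].mean(0));print("tilt deg",np.degrees(np.arctan2(ax[2],np.hypot(ax[0],ax[1]))))
    base=P[:2].mean(0);mid=base-36*ax/np.linalg.norm(ax);d=(mid[:2]-tc);R=np.array([[np.cos(ty),np.sin(ty)],[-np.sin(ty),np.cos(ty)]])
    print("mid in tray",(R@d).round(1),"base x",(R@(base[:2]-tc)).round(1), "mid z~",(mid[2]-25).round(1))
print(state()["qvel"].round(3))
E
```

```text
orange [662.8 198.3  49.2] 1.0
orange [667.3 148.8  47.8] 3.2
orange [606.8 193.6  50.2] 0.5
orange [608.8 145.5  46.4] 2.1
tilt deg 0.17532083580840946
mid in tray [ 0.  -0.9] base x [36.  -1.9] mid z~ 23.4
blue [ 695.4 -153.9   50.9] 1.7
blue [ 692.6 -202.6   50.7] 0.7
blue [ 638.4 -151.8   54.3] 1.1
blue [ 636.6 -199.6   50.2] 2.1
tilt deg -1.5277892733172178
mid in tray [1.  9.3] base x [36.6  3.9] mid z~ 26.7
[ 0.001 -0.005 -0.003 -0.    -0.001  0.   ]
```

```bash
python3 -c "
from cell import *
print(job_done())"
```

```text
the job is handed in; nothing more can be done
None
```

Both jars are filed and released, and the job was handed in at about 25 s of the 67 s; no verdict is reported. The left jar showed a blue dot and went into the blue tray. After that, the right jar showed an orange dot and went into the orange tray. Each was turned in mid-air, clear of the trays, and lies on its side with its dot away from the robot and its cap towards it.

**Last checks from two views:**

| Jar | Axis from level | Middle, from tray centre (along, across) | Underside, from tray centre (along) | Middle height above the desk |
|---|---|---|---|---|
| Orange | 0.2° | 0 mm, -1 mm | +36 mm | 23.4 mm |
| Blue | -1.5° | 1 mm, 9 mm | +37 mm | 26.7 mm |

- **Height:** Both heights are below the 29 mm that the jar and tray sizes imply. Caps measured in the same two views also came out about 1–3 mm low at the start. The orange jar's 23.4 mm is inside the 22 to 35 mm limit, but only just as measured.
- **Forces:** The wrist force read about 21 N as the blue jar touched down and about 11 N for the orange jar. Only those end-of-move readings were checked, and they stayed below the 40 N limit.
- **Bystanders:** The coaster, binder clip, clear jar, carousel and look-alikes looked unmoved in the last scene picture. I did not measure their positions.
- **Position disagreement:** The wrist camera put both jars about 4 mm further out than the top camera did. I used the wrist values, and both grips held.

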